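# Rinse the brush at the pump pot and stand it up to dry

### The arm

A 6-joint arm with a two-finger parallel gripper is mounted at the origin on the work surface. World frame = base frame: x ahead of the robot, y to its left, z up, the work surface at z = 0. Lengths are in m, angles in rad, forces in N, time in s.
With the tool pointing down it reaches from about 0.3 to 0.775 m from the base axis. Payload 14.6 kg.
Tool frame: the origin (TCP) lies midway between the tips of the shut fingers; the grasp point (between the pads) lies 19 mm behind it (tcp_to_grasp is the distance from the TCP to the grasp point, in m); z points along the fingers, y is the line along which they close (so a half turn about z gives the same grasp; the last joint's range is limited). The gripper opens to 94 mm and grips with 3 to 60 N. Pads are 16 mm wide; open, the fingers measure 119 mm over their backs; the gripper's body (75 mm by 177 mm) begins 78 mm behind the grasp point.
Start: joints at [-1.208, 0.3, 1.521, -0, 1.321, -0.067], TCP at [0.229, -0.5, 0.166] pointing down, gripper open.
Joint ranges: [-3.03, 3.03], [-0.79, 2.21], [0.23, 2.52], [-1.04, 4.18], [0, 3.07], [-2.55, 2.55]. Speed limits (rad/s): [2.22, 2.22, 2.57, 3.14, 3.14, 3.14].

### API

Orientations are given as [roll, pitch, yaw] about the fixed x, y, z axes, in that order (R = Rz(yaw) Ry(pitch) Rx(roll)).
In Python, from station import * gives the robot as it stands.
- The arm moves only by the tool send_rows, never from a script. Its argument "motion" is a list of rows, each a list of 3 entries, a list of its own where there are three numbers: the shift along the tool's x, y, z in units of 0.03 m (1.0 is 0.03 m), then the turn, a rotation vector about the tool's x, y, z in units of 0.12 rad (1.0 is 0.12 rad), then the opening, from -1 (shut) to 1 (fully open). In form: [[[x, y, z], [rx, ry, rz], grip], ...]. A call has 1 to 12 rows; each row shifts and turns the commanded pose from where the row before left it, along the tool's axes as they then stand; what a row does not reach is not made up. A row lasts 1/10 s, in which the tool goes at most 50 mm and 8.59 degrees, less where a joint would pass 70% of its speed; a pose out of reach is approached as far as the arm can. A call with a number of a shift or a turn outside -1 to 1 is refused whole. A call with a gripper value outside its range is refused whole. The fingers move at their own pace and stop on an object; "squeeze" is the grip in N (left out, the last holds). Time passes only in rows, so rows that do not move let the fingers close. It gives the time, the measured TCP pose, the force, the opening and the grip force at its end, in the units of the state.
- get_obs(): the state, without advancing time (a new reading comes with each control period).
- camera(name): name is "scene" or "top" or "wrist"; returns a dict with "pixels" (480x640x3 uint8, red, green, blue), "depth" (480x640 float32, m along the optical axis (not along the pixel's ray), 0 where there is no reading), "fx", "fy", "cx", "cy" (pixels), "rvec" (rotation vector, rad) and "tvec" (3), from world to camera coordinates, as OpenCV has them. Camera axes: x right, y down, z forward; pixel columns grow to the right and rows downward; lengths in m; the calibration is good to about 2 mm. A picture is of the moment at which its call begins.
- hand_in(): hands the job in; it is judged then, once.
The state is a dict: "time_s": time; "qpos": joint angles; "joint_vel": joint speeds; "tau": joint torques, N m; "ee_pos": TCP position; "eef_rot": TCP orientation; "force": force on the tool from outside, world axes, zero at the start; "moment": the same for the moment, N m; "grip_width": finger opening in m; "grip_force": force on a finger pad.
Only numpy, scipy, OpenCV 4.12 (cv2) and the standard library are available. Lean on these libraries where they do the work, as an engineer would, in place of code of your own. Each camera call takes 0.05 s, during which the arm holds its last target. There are 200 camera calls.

### The job

Rinse the bench brush: take it from its rest, dip its bristle tip into the pump pot and press the sprung dish inside well down, without ramming it. Then lay the brush back on its rest and let go of it to change your grip, take it again and push its hollow handle fully home over the slim spigot of the drying stand, bristles up, and leave it standing there. Leave the plain pot, the jar and the screwdriver where they are.

Things in the scene. Friction and masses are not known exactly. Their poses are not given: they have to be found in the camera images.
- brush: Brush 160 mm long, 70 g: square aluminium tube handle 115 mm long, 20 x 20 mm, its open end with a square bore 14 x 14 mm, 105 deep; then a round ferrule 17 across, 12 long, and a rigid brown tuft 33 long, 15 to 12 across. Origin on the axis at the balance point, 64 mm from the open end; x along the brush to the tip, y and z square to the flats. Starts level on the rest, z up, both ends free.
- brush_tip (a point): Centre of the brush's bristle tip.
- brush_foot (a point): Centre of the open end of the brush's handle (the mouth of the bore).
- rest: Brush rest fixed to the bench: dark steel foot 90 x 70 x 10 mm, column 22 x 30 mm, and on top an open channel along the rest's x axis, 24 mm long, 25 mm wide inside, floor 70 mm above the bench; its cheeks rise straight for 12 mm, then flare outwards to 92 mm above the bench (43 mm wide over the flares). Origin at the centre of its underside, z up.
- rest_seat (a point): Where the brush's origin lies when the brush rests in the channel: the channel's middle, 80 mm above the bench.
- pump: Pump pot fixed to the bench: steel, round, 84 mm across, 60 mm high, with an open mouth 64 mm across. In the mouth, 20 mm below the rim, is a flat sprung aluminium dish 58 mm across. Origin at the centre of its underside, z up. Its place may be swapped with that of the plain pot.
- pump_rim (a point): Centre of the pump pot's mouth, level with the rim, 60 mm above the bench.
- dish_top (a point): Centre of the upper face of the sprung dish (moves down with it; 40 mm above the bench when up).
- dish (a joint): How far the sprung dish is pressed down, in m: 0 up, 0.008 fully down. It springs back; its spring starts to give at about 1 N and is fully down at about 3 N.
- stand: Drying stand fixed to the bench, with the slim spigot: dark steel foot 70 mm across, 10 mm high; shoulder 34 mm across, its top 20 mm above the bench; on it an upright round steel spigot 11 mm across, 45 mm tall, its tip slightly tapered to 8 mm. Origin at the centre of its underside, z up. Its place may be swapped with the other stand's.
- stand_seat (a point): Centre of the shoulder's top face at the root of the slim spigot, 20 mm above the bench; the open end of the handle sits here when fully home.
- stand_top (a point): Top of the slim spigot, 65 mm above the bench.
- thick_stand: The other drying stand, fixed, of the same build but with a thick spigot 22 mm across, for bigger brushes; this brush does not fit it. Origin at the centre of its underside.
- pot: Plain open steel pot, loose, 84 mm across and 60 mm high, thin-walled, with two black wire handles at its sides and no dish inside; a bystander. Origin at the centre of its underside.
- jar: Small closed white jar, loose, 50 mm across and 60 mm high; a bystander. Origin at the centre of its underside.
- screwdriver: Screwdriver with a black handle, loose, lying on the bench between the rest and the robot; a bystander. x runs along it towards its blade.
Mind the look-alikes: they are no part of the job. Of the things like the brush, leave any that is blue, pink or yellow; of the rest the larger one is meant.

How it is judged:
On the way, in this order (a step that is already met when the one before it is completed fails the run):
1. the bristle tip is in the pump pot's mouth, brush pointing down, and has pressed the dish down by more than 4 mm (value of joint dish above 0.004 m and contact force between brush and pump above 0.3 N and horizontal distance between brush_tip and pump_rim below 0.029 m and z of brush_tip in the frame of dish_top below 0.008 m and angle between brush's own x axis and vertical above 2.36 rad), for 0.1 s.
2. the brush lies on its rest again, level, let go, and the dish is up (distance between brush and rest_seat below 0.018 m and angle between brush's own x axis and vertical between 1.4 and 1.74 rad and contact force between the fingers and brush below 0.05 N and linear speed of brush below 0.03 m/s and value of joint dish below 0.002 m), for 0.2 s.
At the end, for the whole second after the job is handed in: The brush stands bristles up on the slim spigot, within 7 degrees of upright, its open handle end within 4 mm of the shoulder in height and of the spigot's axis sideways, at rest and released; the dish is up (within 2 mm) (horizontal distance between brush_foot and stand_seat below 0.004 m and z of brush_foot in the frame of stand_seat below 0.004 m and angle between brush's own x axis and vertical below 0.12 rad and linear speed of brush below 0.02 m/s and value of joint dish below 0.002 m and contact force between each of the arm, the fingers and brush below 0.05 N); the robot touches nothing.
It fails at once if the pot is moved by more than 30 mm (distance of pot from where it was at the start of the episode above 0.03 m).
It fails at once if the jar is moved by more than 30 mm (distance of jar from where it was at the start of the episode above 0.03 m).
It fails at once if the screwdriver is moved by more than 30 mm (distance of screwdriver from where it was at the start of the episode above 0.03 m).
It fails at once if the brush is rammed into the pump pot with more than 30 N (contact force between brush and pump above 30 N).
It also fails if it takes over 72 s, if anything falls off the work surface, if the arm or the gripper's body presses on something with over 40 N, if the wrist force passes 120 N, or if a joint passes its speed limit or range.

## Working session

There is one attempt and no reset: what is moved stays moved. The work goes in short steps, Python scripts to look and compute and a tool call to move; the robot and the scene stay as the last step left them, time stands still between calls to the robot, and variables do not carry over. Pictures are saved under pics/ and viewed, at most 12 in all, crops included, and the job is handed in when it is done.

Besides the shell and the picture viewer there is one more tool, called after ">>>" as a command line: name --argument value ..., lists and objects as JSON in quotes. send_rows: Moves the arm, as the interface text tells. Its arguments: {"type":"object","properties":{"motion":{"type":"array"},"squeeze":{"type":"number"}},"required":["motion"]}

```bash
mkdir -p pics; cat > h.py <<'E'
from station import *
import numpy as np, cv2
def cam(n,fn=None):
    c=camera(n); R=cv2.Rodrigues(np.array(c['rvec'],float))[0]; c['R']=R; c['t']=np.array(c['tvec'],float)
    np.savez(f'{n}_last.npz',**c)
    if fn: cv2.imwrite('pics/'+fn,c['pixels'][:,:,::-1])
    return c
def load(n):
    return dict(np.load(f'{n}_last.npz'))
def pt(c,u,v,d=None):
    if d is None: 
        d=c['depth'][int(v)-1:int(v)+2,int(u)-1:int(u)+2]; d=np.median(d)
    p=np.array([(u-c['cx'])/c['fx']*d,(v-c['cy'])/c['fy']*d,d]); return c['R'].T@(p-c['t'])
def atz(c,u,v,z):
    r=c['R'].T@np.array([(u-c['cx'])/c['fx'],(v-c['cy'])/c['fy'],1]); o=-c['R'].T@c['t']
    return o+r*(z-o[2])/r[2]
def proj(c,p):
    q=c['R']@np.array(p)+c['t']; return q[0]/q[2]*c['fx']+c['cx'],q[1]/q[2]*c['fy']+c['cy']
E
python3 - <<'E'
from h import *
o=get_obs(); print({k:np.round(v,3) for k,v in o.items()})
for n in('scene','top'):
    c=cam(n,n+'0.png'); print(n,-c['R'].T@c['t'],c['fx'])
E
```

```text
{'time_s': np.float64(0.0), 'qpos': array([-1.208,  0.3  ,  1.522, -0.   ,  1.321, -0.067]), 'joint_vel': array([-0.001,  0.001,  0.001,  0.   ,  0.   , -0.   ]), 'tau': array([-1.0000e-03, -5.3180e+01, -3.5274e+01,  7.1000e-02,  2.4000e-02,
       -0.0000e+00]), 'ee_pos': array([ 0.229, -0.5  ,  0.166]), 'eef_rot': array([-3.14, -0.  ,  0.43]), 'force': array([ 0.65 , -0.547,  0.505]), 'moment': array([0.003, 0.014, 0.018]), 'grip_force': np.float64(0.0), 'grip_width': np.float64(0.094)}
scene [ 1.33592199 -0.26098358  0.97485603] 562.1235327761595
top [ 0.35469489 -0.01623511  0.93976343] 462.42691386383206
```

View pics/scene0.png

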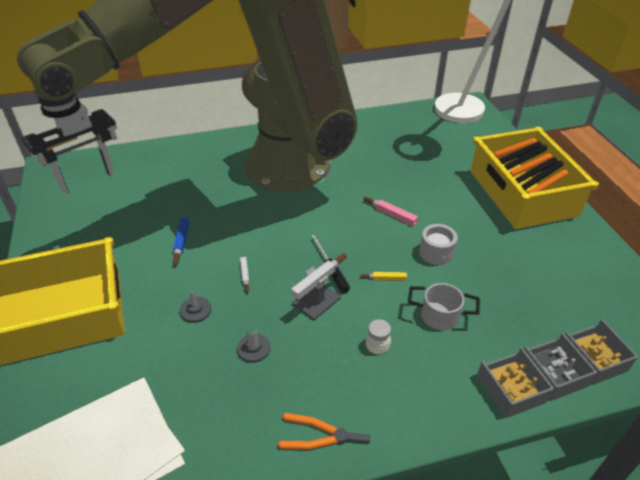

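View pics/top0.png

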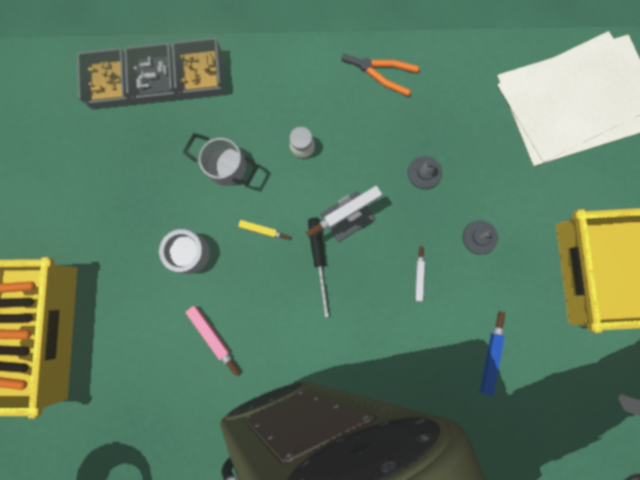

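The scene shows five brush-like things, given as top-view pixels:
- white/aluminium on the rest (345,210)
- small aluminium on the bench (420,275)
- blue (495,355)
- pink (213,340)
- yellow (263,230)

The coloured three are excluded. Of the other two, the larger one on the rest is the brush that's meant. The pump is the handle-less pot with a dish at (184,250), and the plain pot has wire handles at (222,160). The stands are at (425,172) and (480,237), so I'll confirm which is slim in a crop.

```bash
python3 - <<'E'
from h import *
t=load('top')['pixels'][:,:,::-1];s=load('scene')['pixels'][:,:,::-1]
a=cv2.resize(t[140:260,300:500],(800,480)[:2],interpolation=cv2.INTER_CUBIC)
cv2.imwrite('pics/ctop.png',a)
b=cv2.resize(s[230:370,170:370],(800,560),interpolation=cv2.INTER_CUBIC)
cv2.imwrite('pics/cscene.png',b)
c=load('top'); 
for n,u,v in [('brush handle end',377,192),('brush mid',350,207),('ferrule',324,226),('pump dish',184,250),('pump rim',184,234),('jar',302,135)]:
    print(n,pt(c,u,v).round(4))
E
```

```text
brush handle end [ 0.5616 -0.1054  0.0894]
brush mid [ 0.533  -0.0542  0.0906]
ferrule [ 0.4981 -0.0053  0.0868]
pump dish [0.4606 0.272  0.0388]
pump rim [0.4896 0.2672 0.0576]
jar [0.6864 0.0377 0.0604]
```

View pics/ctop.png

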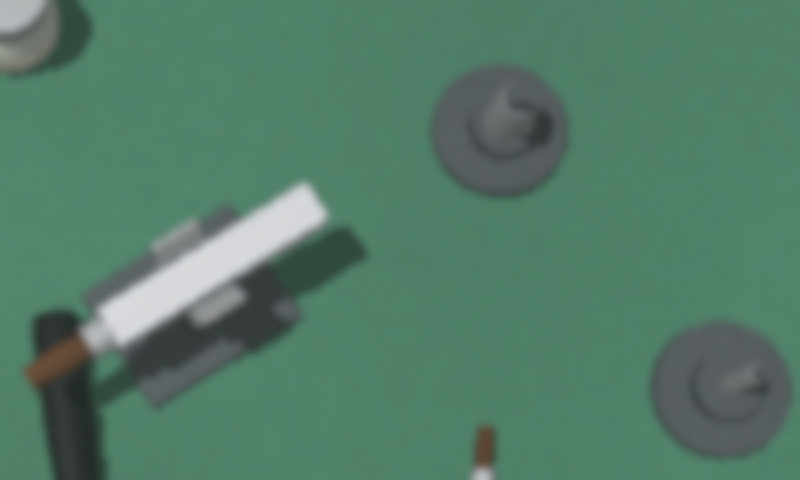

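View pics/cscene.png

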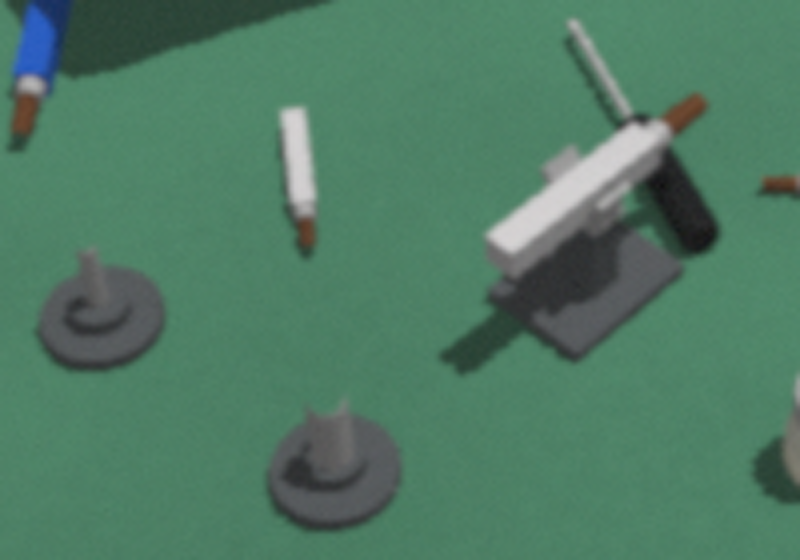

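The crops show the large aluminium brush on the rest, with its handle end at top-crop (314,200) and tip at (35,375). The stand at top-crop (722,388), full (480,237), has the slim spigot, and the one at (500,130) is thick. Next I'll take precise positions from both cameras' depth.

```bash
python3 - <<'E'
from h import *
def cloud(c):
    v,u=np.mgrid[0:480,0:640]; d=c['depth']; P=np.stack([(u-c['cx'])/c['fx']*d,(v-c['cy'])/c['fy']*d,d],-1)
    P=(P-c['t'])@c['R']; P[d==0]=np.nan; return P
for n in('top','scene'):
    c=load(n); P=cloud(c); px=c['pixels'].astype(int)
    x,y,z=P[...,0],P[...,1],P[...,2]
    # brush
    m=(abs(x-.53)<.09)&(abs(y+.055)<.1)&(z>.084)&(z<.1)&(px.min(-1)>140)
    r=cv2.minAreaRect(np.float32(P[m][:,:2]*1000)); print(n,'brush top',m.sum(),np.round(cv2.boxPoints(r),1).tolist(),np.median(z[m]).round(4))
    m=(abs(x-.5)<.08)&(abs(y-.0)<.08)&(z>.06)&(z<.1)&(px[...,0]>px[...,2]+25)&(px[...,0]>px[...,1]+10)
    q=P[m]; print(' tuft',m.sum(),q.mean(0).round(4),q[:,:2].min(0).round(4),q[:,:2].max(0).round(4),q[:,2].max().round(4))
    # pump rim
    m=(np.hypot(x-.46,y-.27)<.06)&(z>.052)&(z<.066)
    (a,b),rr=cv2.minEnclosingCircle(np.float32(P[m][:,:2])); print(' pump rim',m.sum(),a,b,rr,np.median(z[m]))
    m=(np.hypot(x-a,y-b)<.026)&(z<.05); print(' dish z',np.median(z[m]))
    s0=atz(c,*( (480.5,237) if n=='top' else (195,309)),.01); 
    m=(np.hypot(x-s0[0],y-s0[1])<.055)&(z>.004)&(z<.025)&(px.max(-1)<115)&(px[...,1]-px[...,0]<20)
    (a,b),rr=cv2.minEnclosingCircle(np.float32(P[m][:,:2])); print(' stand',s0[:2],m.sum(),a,b,rr)
    m=(np.hypot(x-a,y-b)<.04)&(z>.035); print(' spigot',m.sum(),P[m].mean(0).round(4),P[m].max(0).round(4),P[m].min(0).round(4))
    m=(np.hypot(x-a,y-b)<.06); print('  maxz',np.nanmax(z[m]))
    # screwdriver, jar, pots rough
E
```

```text
top brush top 721 [[482.1000061035156, -12.5], [551.5, -118.0999984741211], [584.5999755859375, -96.4000015258789], [515.2000122070312, 9.199999809265137]] 0.09
 tuft 91 [0.4915 0.0132 0.0863] [4.812e-01 4.000e-04] [0.5026 0.0267] 0.0904
 pump rim 684 0.4582906663417816 0.2732231616973877 0.04260066896677017 0.05953489530867915
 dish z 0.04015270907507887
 stand [ 0.48570475 -0.31957175] 833 0.4853275716304779 -0.31886547803878784 0.03470117226243019
 spigot 39 [ 0.4842 -0.3156  0.0528] [ 0.4901 -0.3127  0.0693] [ 0.4801 -0.3222  0.0356]
  maxz 0.06928804620264298
scene brush top 449 [[479.20001220703125, -18.100000381469727], [558.5999755859375, -114.5999984741211], [591.5, -87.5], [512.0999755859375, 9.0]] 0.0889
 tuft 48 [0.4943 0.0156 0.0843] [0.4857 0.0044] [0.5023 0.0281] 0.089
 pump rim 385 0.4605194330215454 0.2752540111541748 0.044468652456998825 0.05841899367733296
 dish z 0.03916177321370784
 stand [ 0.49167464 -0.3186418 ] 549 0.4888390004634857 -0.3192657232284546 0.035281889140605927
 spigot 48 [ 0.4903 -0.3174  0.0495] [ 0.4951 -0.312   0.0651] [ 0.4841 -0.3226  0.0358]
  maxz 0.06513613136055656
```

```bash
cat >> h.py <<'E'
from scipy.spatial.transform import Rotation as Ro
from scipy.linalg import logm, fractional_matrix_power as fmp
import json,os
def T(p,R): 
    M=np.eye(4); M[:3,:3]=R; M[:3,3]=p; return M
def cur():
    o=get_obs(); 
    with open('qlog.txt','a') as f: f.write(json.dumps([list(map(float,o['qpos'])),list(map(float,o['ee_pos'])),list(map(float,o['eef_rot']))])+'\n')
    return T(o['ee_pos'],Ro.from_euler('xyz',o['eef_rot']).as_matrix())
def rot(head,tilt,th=0):
    """tool x along brush x. brush heading head(deg), brush pitched UP by tilt (deg)"""
    h=np.radians(head);e=np.radians(tilt); H=np.array([np.cos(h),np.sin(h),0]);Z=np.array([0,0,1.])
    x=H*np.cos(e)+Z*np.sin(e); z=H*np.sin(e)-Z*np.cos(e); y=np.cross(z,x); return np.c_[x,y,z]
def screw(A,B,n=None):
    X=np.linalg.inv(A)@B; w=Ro.from_matrix(X[:3,:3]).magnitude()
    m=n or int(np.ceil(max(w/.115,np.linalg.norm(X[:3,3])/.029)))
    Y=np.real(fmp(X,1/m)); return m,(Y[:3,3]/.03).round(3).tolist(),(Ro.from_matrix(Y[:3,:3]).as_rotvec()/.12).round(3).tolist()
E
python3 - <<'E'
from h import *
A=cur(); f=np.array([.5625,-.107,0]);d=np.array([-.518,.855,0])
B=T(f+d*.024+[0,0,.22],rot(121.2,0)); print(B[:3,3]); print(screw(A,B))
E
```

```text
[ 0.550068 -0.08648   0.22    ]
(19, [0.984, 0.324, -0.095], [-0.0, -0.0, -0.739])
```

>>> send_rows --motion '[[[0.98,0.32,-0.1],[0,0,-0.74],1],[[0.98,0.32,-0.1],[0,0,-0.74],1],[[0.98,0.32,-0.1],[0,0,-0.74],1],[[0.98,0.32,-0.1],[0,0,-0.74],1],[[0.98,0.32,-0.1],[0,0,-0.74],1],[[0.98,0.32,-0.1],[0,0,-0.74],1],[[0.98,0.32,-0.1],[0,0,-0.74],1],[[0.98,0.32,-0.1],[0,0,-0.74],1],[[0.98,0.32,-0.1],[0,0,-0.74],1],[[0.98,0.32,-0.1],[0,0,-0.74],1]]'

```text
time_s: 1.1
ee_pos: [0.4906, -0.3518, 0.1959]
eef_rot: [-3.141, -0.0, 1.321]
force: [-0.2, -0.3, -0.9]
grip_width: 0.0943
grip_force: 0.0
```

```bash
python3 -c "
from h import *
print(cur().round(3),get_obs()['qpos'])
cam('wrist')"
```

```text
[[ 0.247  0.969 -0.001  0.491]
 [ 0.969 -0.247  0.001 -0.352]
 [ 0.    -0.001 -1.     0.196]
 [ 0.     0.     0.     1.   ]] [-6.82785869e-01  4.02418646e-01  1.31501974e+00 -1.36064533e-05
  1.42503435e+00 -4.33439292e-01]
```

>>> send_rows --motion '[[[0.98,0.32,-0.1],[0,0,-0.74],1],[[0.98,0.32,-0.1],[0,0,-0.74],1],[[0.98,0.32,-0.1],[0,0,-0.74],1],[[0.98,0.32,-0.1],[0,0,-0.74],1],[[0.98,0.32,-0.1],[0,0,-0.74],1],[[0.98,0.32,-0.1],[0,0,-0.74],1],[[0.98,0.32,-0.1],[0,0,-0.74],1],[[0.98,0.32,-0.1],[0,0,-0.74],1],[[0.98,0.32,-0.1],[0,0,-0.74],1],[[0,0,0],[0,1,0],1],[[0,0,0],[0,1,0],1],[[0,0,0],[0,1,0],1]]'

```text
time_s: 2.35
ee_pos: [0.5473, -0.0876, 0.224]
eef_rot: [3.14, -0.364, 2.118]
force: [-0.3, -0.1, 0.4]
grip_width: 0.0936
grip_force: 0.0
```

```bash
python3 -c "
from h import *
print(cur().round(3),get_obs()['qpos'],get_obs()['time_s'])"
```

```text
[[-0.486  0.854 -0.184  0.547]
 [ 0.798  0.52   0.305 -0.088]
 [ 0.356  0.001 -0.934  0.224]
 [ 0.     0.     0.     1.   ]] [-0.3505142   0.46279495  1.21255231  0.22851733  1.7505566  -0.88908068] 2.35
```

>>> send_rows --motion '[[[0,0,0],[0,-1,0],1],[[0,0,0],[0,-1,0],1],[[0,0,0],[0,-1,0],1],[[0,0,0],[0,0,0],1],[[0,0,0],[0,0,0],1]]'

```text
time_s: 2.85
ee_pos: [0.547, -0.0875, 0.2235]
eef_rot: [3.142, -0.001, 2.118]
force: [0.5, -0.7, -0.7]
grip_width: 0.094
grip_force: 0.0
```

```bash
python3 - <<'E'
from h import *
print(cur().round(3),get_obs()['qpos'],get_obs()['time_s'])
c=cam('wrist','w1.png'); print(-c['R'].T@c['t'],c['R'][2])
E
```

```text
[[-0.52   0.854 -0.001  0.547]
 [ 0.854  0.52   0.001 -0.087]
 [ 0.001  0.    -1.     0.223]
 [ 0.     0.     0.     1.   ]] [-2.25323176e-01  2.72485346e-01  1.42363573e+00  1.06117671e-03
  1.44646165e+00 -7.72215990e-01] 2.85
[ 0.50624866 -0.02071481  0.44156798] [ 0.14126816 -0.23015063 -0.96284682]
```

View pics/w1.png

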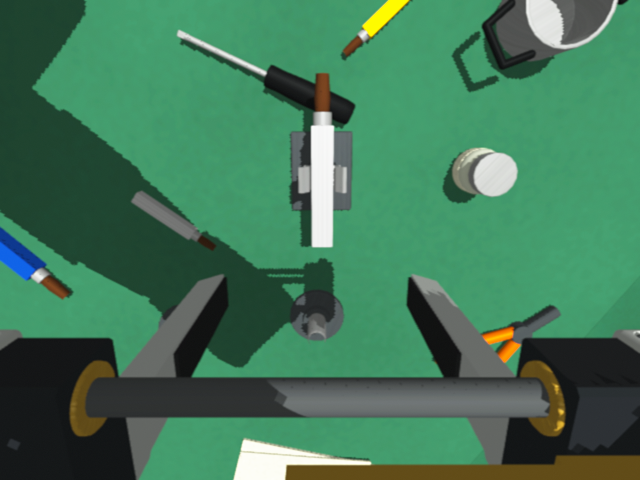

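The wrist view shows the brush upright in the picture, with its foot edge at (322,246), ferrule joint at (322,124) and tuft tip at (322,73). The rest cheeks are near (305,179) and (341,179), the screwdriver handle at (310,95), and the thick stand at (317,315).

```bash
python3 - <<'E'
from h import *
from scipy.optimize import least_squares
c=load('wrist')
for n,u,v,z in [('foot',322,246,.09),('ferr',322,125,.09),('tip',322,73,.085),('cheekL',305,179,.092),('cheekR',341,179,.092)]:
    print(n,atz(c,u,v,z).round(4),pt(c,u,v-(3 if n=='foot' else -4 if n=='tip' else 0)).round(4))
# two-view triangulation of foot & tip with top
t=load('top')
P1=np.diag([1,1,1.]);
def tri(a,ua,b,ub):
    M=[]
    for cc,(u,v) in((a,ua),(b,ub)):
        K=np.array([[cc['fx'],0,cc['cx']],[0,cc['fy'],cc['cy']],[0,0,1]]); M.append(K@np.c_[cc['R'],cc['t']])
    X=cv2.triangulatePoints(M[0],M[1],np.float64(ua).reshape(2,1),np.float64(ub).reshape(2,1)); return (X[:3]/X[3]).ravel().round(4)
print('tri foot',tri(c,(322,246),t,(378.2,189.7)),'tip',tri(c,(322,75),t,(308.6,233.2)))
# kin fit
L=[json.loads(l) for l in open('qlog.txt')]
def fk(q,p):
    a1,d1,L2,a3,d4,d6=p
    Rz=lambda a:Ro.from_euler('z',a).as_matrix(); Ry=lambda a:Ro.from_euler('y',a).as_matrix()
    R=Rz(q[0]); x=R@[a1,0,d1]; R=R@Ry(q[1]); x=x+R@[0,0,L2]; R=R@Ry(q[2]); x=x+R@[a3,0,d4]
    R=R@Rz(s4*q[3])@Ry(q[4]); x=x+R@[0,0,d6]; R=R@Rz(s6*q[5]+np.pi/2); return x,R
for s4 in(1,-1):
  for s6 in(1,-1):
    def f(p): return np.concatenate([np.r_[fk(q,p)[0]-x,0.3*(fk(q,p)[1]-Ro.from_euler('xyz',e).as_matrix()).ravel()] for q,x,e in L])
    r=least_squares(f,[0,.35,.3,0,.3,.2]); print(s4,s6,r.cost,r.x.round(4), np.abs(r.fun).max())
E
```

```text
foot [ 0.566  -0.1087  0.09  ] [ 0.5644 -0.1062  0.0897]
ferr [ 0.5061 -0.0109  0.09  ] [ 0.5061 -0.0109  0.0886]
tip [0.483  0.0269 0.085 ] [0.4848 0.024  0.0857]
cheekL [ 0.5178 -0.0605  0.092 ] [ 0.5179 -0.0609  0.0887]
cheekR [ 0.5466 -0.043   0.092 ] [ 0.5469 -0.0431  0.09  ]
tri foot [ 0.5648 -0.1072  0.0951] tip [0.484  0.0238 0.0926]
1 1 0.0022162816357717864 [-0.0346  0.2704  0.5457  0.0919  0.4554  0.4227] 0.03680182267993398
1 -1 0.4596270582438685 [-0.0346  0.2704  0.5457  0.0919  0.4554  0.4227] 0.42669324306759604
-1 1 0.025297785099811322 [ 0.1644 -0.0129 -0.1536 -0.2017  0.4097 -0.2273] 0.12559876581439547
-1 -1 0.4850642661046346 [ 0.1644 -0.0129 -0.1536 -0.2017  0.4097 -0.2273] 0.4405742121957402
```

```bash
python3 - <<'E'
from h import *
L=[json.loads(l) for l in open('qlog.txt')]
Rz=lambda a:Ro.from_euler('z',a); Ry=lambda a:Ro.from_euler('y',a)
for q,x,e in L:
    R=Ro.from_euler('xyz',e)
    A=(Rz(q[0])*Ry(q[1]+q[2])).inv()*R*(Ry(q[4])*Rz(q[5]+np.pi/2)).inv()
    print(np.round(q,3),np.round(x,3),A.as_rotvec().round(4))
E
```

```text
[-1.208  0.3    1.521 -0.     1.321 -0.067] [ 0.229 -0.5    0.166] [-0.  0. -0.]
[-0.683  0.402  1.315 -0.     1.425 -0.433] [ 0.491 -0.352  0.196] [-0.  0. -0.]
[-0.351  0.463  1.213  0.229  1.751 -0.889] [ 0.547 -0.088  0.224] [ 0.     -0.      0.2285]
[-2.250e-01  2.720e-01  1.424e+00  1.000e-03  1.446e+00 -7.720e-01] [ 0.547 -0.087  0.223] [-0.     -0.      0.0011]
```

```bash
cat > kin.py <<'E'
from h import *
from scipy.optimize import least_squares
Rz=lambda a:Ro.from_euler('z',a).as_matrix(); Ry=lambda a:Ro.from_euler('y',a).as_matrix()
def fk(q,p):
    a1,d1,L2,a3,d4,d6,b,b5=p
    R=Rz(q[0]); x=R@[a1,b,d1]; R=R@Ry(q[1]); x=x+R@[0,0,L2]; R=R@Ry(q[2]); x=x+R@[a3,0,d4]
    R=R@Rz(q[3]); x=x+R@[0,b5,0]; R=R@Ry(q[4]); x=x+R@[0,0,d6]; R=R@Rz(q[5]+np.pi/2); return x,R
def fit(reg=1e-3):
    L=[json.loads(l) for l in open('qlog.txt')]
    p0=np.array([0,.3,.4,0,.4,.3,0.02,0.02])
    f=lambda p:np.r_[np.concatenate([fk(q,p)[0]-x for q,x,e in L]),reg*(p-p0)]
    r=least_squares(f,p0); return r.x,np.abs(r.fun[:-8]).max()
lo=np.array([-3.03,-.79,.23,-1.04,0,-2.55]);hi=np.array([3.03,2.21,2.52,4.18,3.07,2.55])
def ik(B,p,seeds):
    best=None
    for s in seeds:
        f=lambda q:np.r_[fk(q,p)[0]-B[:3,3],.3*(fk(q,p)[1]-B[:3,:3]).ravel()]
        r=least_squares(f,np.clip(s,lo+.01,hi-.01),bounds=(lo,hi))
        if best is None or r.cost<best[0]: best=(r.cost,r.x)
    return best
E
python3 - <<'E'
from kin import *
for reg in(1e-1,1e-2,1e-3,1e-4):print(fit(reg)[0].round(3),fit(reg)[1])
E
```

```text
[0.022 0.249 0.402 0.051 0.435 0.309 0.031 0.006] 0.0018622349287054085
[0.001 0.222 0.424 0.042 0.447 0.31  0.036 0.   ] 7.218611514159257e-05
[0.    0.221 0.424 0.041 0.447 0.31  0.037 0.   ] 7.460386343138836e-07
[0.    0.221 0.424 0.041 0.447 0.31  0.037 0.   ] 7.0422554454552255e-09
```

```bash
cat >> kin.py <<'E'
def tool(origin,head,pitch,xb,a,flip=0):
    """brush origin pose -> TCP pose; grip at xb on the brush, tool tilted a deg (body toward the tip)"""
    Rb=rot(head,pitch); Rt=Rb@Ry(np.radians(-a))@(Rz(np.pi) if flip else np.eye(3))
    # check sign: tool z = -sin a * xb + cos a*zt
    g=np.array(origin)+Rb[:,0]*xb
    return T(g+Rt[:,2]*.019,Rt)
O=np.array([.531,-.052,.080]); H=121.6
PUMP=np.array([.459,.274]); ST=np.array([.487,-.319])
E
python3 - <<'E'
from kin import *
p,_=fit(1e-3); q0=get_obs()['qpos']
rng=np.random.default_rng(0); S=[q0,[.5,.3,1.6,0,1,-1.5],[-.5,.5,1.6,0,.5,1.5],[0,.3,1.6,1.5,1.2,0],[0,.3,1.6,3,.5,0]]
def report(n,B):
    c,q=ik(B,p,S); return c<1e-8,q.round(2)
for flip in(0,1):
  for a in(0,-30): 
    print('rest1',flip,a,report('',tool(O,H,0,-.042,a,flip)))
  for a in(0,30,45): print('rest2',flip,a,report('',tool(O,H,0,.036,a,flip)))
print('dip')
for flip in(0,1):
 for a in(0,-30):
  for e in(55,65,90):
   for h in range(0,360,30):
    Rb=rot(h,-e); o=np.r_[PUMP,.035]-Rb[:,0]*.096
    ok,q=report('',tool(o,h,-e,-.042,a,flip))
    if ok: print(flip,a,e,h,q)
print('stand')
for flip in(0,1):
 for a in(0,30,45):
   for h in range(0,360,30):
    r=[]
    for z in(.02,.085):
     o=np.r_[ST,z+.064]; r.append(report('',tool(o,h,90,.036,a,flip)))
    if r[0][0] and r[1][0]: print(flip,a,h,r[0][1],r[1][1])
E
```

```text
rest1 0 0 (np.True_, array([-0.22,  0.43,  1.6 ,  0.  ,  1.11, -0.77]))
rest1 0 -30 (np.True_, array([-0.38,  0.69,  1.3 ,  0.3 ,  1.59, -0.99]))
rest2 0 0 (np.True_, array([-0.11,  0.33,  1.74, -0.  ,  1.07, -0.66]))
rest2 0 30 (np.True_, array([ 0.15,  0.26,  1.94, -0.67,  0.83,  0.03]))
rest2 0 45 (np.False_, array([ 0.28,  0.32,  2.  , -1.04,  0.9 ,  0.44]))
rest1 1 0 (np.True_, array([-0.22,  0.43,  1.6 ,  0.  ,  1.11,  2.37]))
rest1 1 -30 (np.True_, array([-0.38,  0.69,  1.3 ,  0.3 ,  1.59,  2.15]))
rest2 1 0 (np.True_, array([-0.11,  0.33,  1.74,  0.  ,  1.07,  2.48]))
rest2 1 30 (np.False_, array([ 0.26,  0.33,  2.09, -1.04,  0.73, -2.55]))
rest2 1 45 (np.False_, array([ 0.35,  0.36,  2.  , -1.04,  0.95, -2.55]))
dip
0 0 55 0 [0.36 0.73 1.26 0.33 2.05 1.94]
0 0 55 30 [ 0.48  0.77  1.2  -0.04  2.13  1.53]
0 0 55 60 [ 0.6   0.74  1.25 -0.41  2.03  1.11]
0 0 55 90 [ 0.7   0.64  1.42 -0.69  1.77  0.81]
0 0 55 120 [ 0.76  0.51  1.64 -0.94  1.42  0.6 ]
0 0 55 210 [0.45 0.15 2.14 2.61 0.12 2.05]
0 0 55 300 [0.18 0.5  1.65 0.89 1.49 2.48]
0 0 55 330 [0.26 0.64 1.43 0.64 1.81 2.26]
0 
[... 8302 characters left out ...]
44 -0.97  1.57  0.55]
1 30 330 [-0.73  0.19  2.27  2.65  0.4   1.92] [-0.73  0.02  2.24  2.26  0.24  2.33]
1 45 90 [-0.87  0.81  1.1   0.49  1.85  2.25] [-0.87  0.75  1.05  0.51  1.95  2.31]
1 45 120 [-0.75  0.95  0.86  0.24  2.09  1.91] [-0.75  0.9   0.8   0.26  2.19  1.94]
1 45 150 [-0.61  0.99  0.77 -0.07  2.16  1.47] [-0.61  0.95  0.71 -0.08  2.27  1.46]
1 45 180 [-0.48  0.92  0.9  -0.37  2.02  1.05] [-0.48  0.87  0.84 -0.39  2.12  1.01]
1 45 210 [-0.37  0.77  1.17 -0.59  1.73  0.75] [-0.37  0.71  1.12 -0.6   1.82  0.68]
1 45 240 [-0.29  0.58  1.49 -0.78  1.37  0.51] [-0.29  0.5   1.45 -0.77  1.46  0.42]
1 45 270 [-0.3   0.38  1.81 -0.97  0.95  0.29] [-0.3   0.28  1.76 -0.9   1.04  0.15]
```

```bash
python3 - <<'E'
from kin import *
A=cur(); B=tool(O,H,0,-.042,-30); P=B@T([0,0,-.06],np.eye(3)); print(B.round(3)); print(screw(A,P)); print(screw(P,B))
E
```

```text
[[-0.454  0.852 -0.262  0.548]
 [ 0.738  0.524  0.426 -0.08 ]
 [ 0.5    0.    -0.866  0.064]
 [ 0.     0.     0.     1.   ]]
(5, [-0.306, 0.035, 0.677], [0.002, 0.87, -0.009])
(3, [0.0, 0.0, 0.667], [0.0, -0.0, -0.0])
```

>>> send_rows --motion '[[[-0.31,0.03,0.68],[0,0.87,-0.01],1],[[-0.31,0.03,0.68],[0,0.87,-0.01],1],[[-0.31,0.03,0.68],[0,0.87,-0.01],1],[[-0.31,0.03,0.68],[0,0.87,-0.01],1],[[-0.31,0.03,0.68],[0,0.87,-0.01],1],[[0,0,0],[0,0,0],1]]'

```text
time_s: 3.5
ee_pos: [0.5618, -0.1076, 0.1088]
eef_rot: [-3.137, -0.534, 2.117]
force: [-0.4, -0.8, 0.3]
grip_width: 0.094
grip_force: 0.0
```

```bash
python3 - <<'E'
from kin import *
A=cur(); B=tool(O,H,0,-.042,-30); print(screw(A,B)); print(fit(1e-3))
E
```

```text
(2, [0.063, 0.049, 0.912], [-0.009, -0.045, -0.02])
(array([ 1.18257154e-06,  2.21200870e-01,  4.24199231e-01,  4.09005414e-02,
        4.47499166e-01,  3.09734761e-01,  3.66000317e-02, -1.40877591e-08]), np.float64(2.110253713299981e-07))
```

>>> send_rows --motion '[[[0.04,0.03,0.6],[0,-0.03,-0.01],1],[[0.04,0.03,0.6],[0,-0.03,-0.01],1],[[0.04,0.03,0.6],[0,-0.03,-0.01],1],[[0,0,0],[0,0,0],1],[[0,0,0],[0,0,0],1]]'

```text
time_s: 4.0
ee_pos: [0.5509, -0.0796, 0.0712]
eef_rot: [3.137, -0.51, 2.128]
force: [-0.7, 1.0, 0.2]
grip_width: 0.0942
grip_force: 0.0
```

```bash
python3 - <<'E'
from kin import *
A=cur(); B=tool(O,H,0,-.042,-30); print(screw(A,B,1)); 
E
```

```text
(1, [-0.082, -0.083, 0.248], [0.016, 0.115, 0.043])
```

>>> send_rows --motion '[[[-0.08,-0.08,0.25],[0,0.1,0.04],1],[[0,0,0],[0,0,0],1],[[0,0,0],[0,0,0],-1],[[0,0,0],[0,0,0],-1],[[0,0,0],[0,0,0],-1],[[0,0,0],[0,0,0],-1],[[0,0,0],[0,0,0],-1],[[0,0,0],[0,0,0],-1],[[0,0,0],[0,0,0],-1]]' --squeeze 50

```text
time_s: 4.9
ee_pos: [0.5475, -0.0791, 0.0623]
eef_rot: [3.14, -0.523, 2.122]
force: [-0.6, -0.9, -0.1]
grip_width: 0.0413
grip_force: 0.0
```

```bash
python3 - <<'E'
from kin import *
p,_=fit(1e-3)
A=cur(); B=tool(O,H,0,-.042,-30); print(screw(A,B,1)); np.save('grip1.npy',A)
# brush origin in tool frame assumes actual pose
Br=T(O,np.eye(3)); Rb=rot(H,0)  # cols x_b, -y, -z
X=np.linalg.inv(A)@T(O,Rb); np.save('X1.npy',X)
lift=A.copy(); lift[2,3]+=.10
def dip(tipz,e=75,h=H):
    R=rot(h,-e); return T(np.r_[PUMP,tipz]-R[:,0]*.096,R)@np.linalg.inv(X)
q=get_obs()['qpos']
up,dn=dip(.085),dip(.042)
S=screw(lift,up); print(lift[:3,3],screw(A,lift),'\n',S,screw(up,dn,6)); 
# check path
M=np.linalg.inv(lift)@up
for k in np.linspace(0,1,9):
    W=lift@np.real(fmp(M,k)); c,q=ik(W,p,[q]); print(round(k,2),W[:3,3].round(3),(W@X@np.r_[.096,0,0,1])[:3].round(3),'%.1e'%c,q.round(2))
c,q=ik(dn,p,[q]);print('%.1e'%c,q.round(2))
E
```

```text
(1, [-0.001, 0.005, -0.049], [0.01, 0.003, -0.0])
[ 0.54751867 -0.07910897  0.16229478] (4, [0.416, 0.001, -0.722], [0.0, 0.0, -0.0]) 
 (12, [0.874, 0.304, -0.191], [-0.0, -0.909, -0.001]) (6, [0.169, -0.0, 0.169], [0.0, 0.0, -0.0])
0.0 [ 0.548 -0.079  0.162] [0.481 0.03  0.18 ] 9.9e-22 [-0.38  0.59  1.21  0.31  1.76 -0.94]
0.12 [ 0.543 -0.046  0.189] [0.476 0.064 0.185] 8.1e-26 [-0.29  0.45  1.32  0.24  1.65 -0.85]
0.25 [ 0.537 -0.01   0.21 ] [0.471 0.098 0.185] 1.6e-26 [-0.17  0.32  1.4   0.15  1.54 -0.74]
0.38 [0.529 0.029 0.225] [0.466 0.133 0.18 ] 1.7e-24 [-0.03  0.23  1.48  0.03  1.45 -0.58]
0.5 [0.52  0.07  0.233] [0.461 0.166 0.17 ] 5.4e-25 [ 0.13  0.17  1.54 -0.12  1.39 -0.4 ]
0.62 [0.511 0.111 0.236] [0.458 0.197 0.155] 1.7e-23 [ 0.31  0.15  1.58 -0.29  1.35 -0.19]
0.75 [0.501 0.153 0.231] [0.457 0.226 0.135] 2.1e-22 [ 0.49  0.18  1.59 -0.47  1.36  0.03]
0.88 [0.493 0.193 0.221] [0.457 0.252 0.112] 2.8e-23 [ 0.65  0.25  1.59 -0.63  1.4   0.24]
1.0 [0.485 0.231 0.204] [0.459 0.274 0.085] 1.7e-24 [ 0.78  0.37  1.56 -0.77  1.47  0.41]
1.7e-17 [ 0.78  0.41  1.6  -0.77  1.41  0.47]
```

>>> send_rows --motion '[[[0,0,0],[0,0,0],-1],[[0,0,0],[0,0,0],-1],[[0,0,0],[0,0,0],-1],[[0,0,0],[0,0,0],-1],[[0,0,0],[0,0,0],-1],[[0,0,0],[0,0,0],-1],[[0,0,0],[0,0,0],-1]]'

```text
time_s: 5.6
ee_pos: [0.5475, -0.0791, 0.0623]
eef_rot: [3.14, -0.523, 2.122]
force: [0.5, -0.0, -0.7]
grip_width: 0.0004
grip_force: 0.0
```

Closed on nothing (width 0.0004), so I'll look.

```bash
python3 - <<'E'
from h import *
a=cam('scene');w=cam('wrist')
i=np.hstack([cv2.resize(a['pixels'][200:380,200:440],(400,300),interpolation=cv2.INTER_CUBIC),cv2.resize(w['pixels'],(400,300))])
cv2.imwrite('pics/miss.png',i[:,:,::-1])
E
```

```text
(no output)
```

View pics/miss.png

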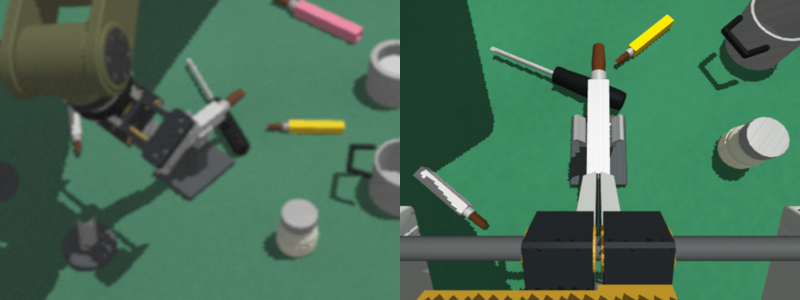

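```bash
python3 - <<'E'
from h import *
w=load('wrist')
for u,v in [(317,70),(317,75),(317,115),(317,128),(318,200),(318,250),(318,275),(318,285)]: print(u,v,pt(w,u,v).round(4))
for v in range(255,330,6): print(v,pt(w,318,v).round(4),w['pixels'][v,306:332:5].tolist())
i=cv2.resize(w['pixels'][60:340,220:420],(571,800)[:2],interpolation=cv2.INTER_CUBIC)
cv2.imwrite('pics/missw.png',cv2.resize(w['pixels'][180:340,220:420],(750,600),interpolation=cv2.INTER_CUBIC)[:,:,::-1])
E
```

```text
317 70 [0.4831 0.0261 0.0852]
317 75 [0.4856 0.0221 0.0864]
317 115 [ 0.5011 -0.0031  0.0875]
317 128 [ 0.5065 -0.012   0.0899]
318 200 [ 0.531  -0.0508  0.0894]
318 250 [ 0.5463 -0.0758  0.089 ]
318 275 [ 0.5537 -0.0879  0.0896]
318 285 [ 0.5577 -0.0947  0.1095]
255 [ 0.5478 -0.0784  0.0896] [[246, 246, 246], [244, 244, 244], [243, 244, 243], [248, 248, 247], [244, 243, 243], [246, 246, 246]]
261 [ 0.5496 -0.0812  0.0892] [[246, 246, 246], [244, 245, 244], [244, 244, 243], [248, 248, 247], [244, 244, 243], [246, 246, 245]]
267 [ 0.5513 -0.084   0.0893] [[246, 246, 246], [245, 245, 244], [243, 244, 243], [248, 248, 247], [243, 244, 243], [246, 246, 245]]
273 [ 0.5531 -0.087   0.0898] [[246, 247, 246], [243, 243, 243], [243, 244, 243], [246, 247, 246], [243, 244, 243], [246, 246, 245]]
279 [ 0.5557 -0.0913  0.1025] [[196, 201, 195], [197, 202, 196], [103, 103, 103], [156, 160, 155], [196, 201, 196], [196, 200, 195]]
285 [ 0.5577 -0.0947  0.1095] [[196, 201, 196], [197, 201, 196], [93, 93, 93], [156, 160, 156], [197, 201, 196], [197, 201, 196]]
291 [ 0.5596 -0.0977  0.1153] [[196, 200,
[... 162 characters left out ...]
 52], [141, 145, 140], [196, 201, 196], [196, 201, 195]]
303 [ 0.5626 -0.1028  0.1198] [[195, 200, 195], [198, 202, 196], [52, 52, 54], [141, 145, 140], [196, 201, 195], [196, 200, 195]]
309 [ 0.564  -0.105   0.1192] [[196, 201, 196], [196, 200, 195], [52, 52, 53], [125, 130, 126], [196, 201, 195], [196, 201, 195]]
315 [ 0.5654 -0.1073  0.119 ] [[196, 201, 195], [195, 199, 194], [53, 54, 54], [115, 118, 115], [196, 201, 196], [196, 200, 195]]
321 [ 0.5668 -0.1096  0.1184] [[196, 201, 195], [194, 198, 193], [54, 54, 55], [90, 93, 89], [196, 201, 195], [196, 201, 195]]
327 [ 0.5682 -0.1118  0.1173] [[197, 201, 196], [192, 197, 191], [39, 61, 50], [87, 90, 88], [196, 201, 195], [196, 201, 196]]
```

View pics/missw.png

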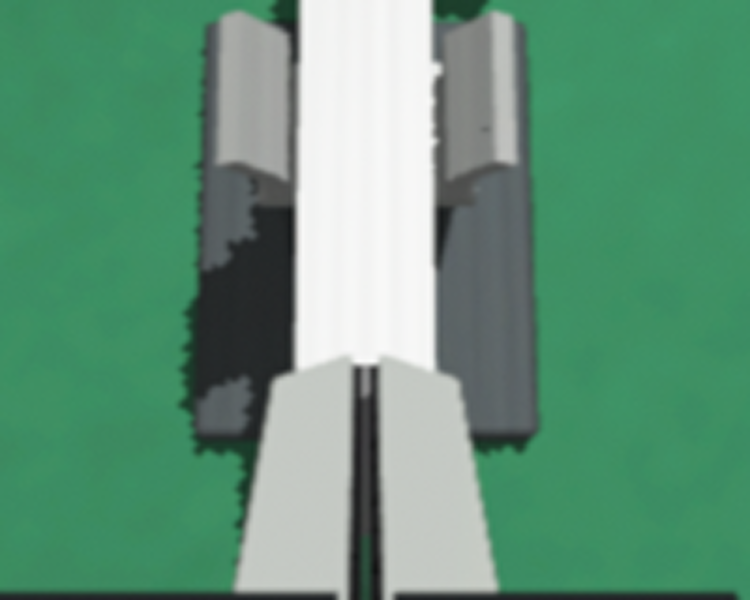

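```bash
python3 - <<'E'
from h import *
w=load('wrist'); A=cur(); print(A.round(4)); Ai=np.linalg.inv(A)
print('tcp px',proj(w,A[:3,3]),'grasp px',proj(w,(A@[0,0,-.019,1])[:3]))
for u in(296,300,305,310,325,330,335,340):
  for v in(276,280,284,290,300,320):
    q=pt(w,u,v); print(u,v,q.round(4),(Ai@np.r_[q,1])[:3].round(4))
print(get_obs()['grip_width'],get_obs()['grip_force'])
E
```

```text
[[-4.538e-01  8.521e-01 -2.609e-01  5.475e-01]
 [ 7.378e-01  5.234e-01  4.262e-01 -7.910e-02]
 [ 4.997e-01  9.000e-04 -8.662e-01  6.230e-02]
 [ 0.000e+00  0.000e+00  0.000e+00  1.000e+00]]
tcp px (np.float64(316.6359727435375), np.float64(264.6193017850387)) grasp px (np.float64(316.65129812678487), np.float64(275.8247123826435))
296 276 [ 0.5338 -0.0868  0.0096] [-0.0257 -0.0157  0.0459]
296 280 [ 0.5471 -0.0981  0.1083] [ 0.0092 -0.0102 -0.0479]
296 284 [ 0.5486 -0.1001  0.1121] [ 0.009  -0.01   -0.0524]
296 290 [ 0.5508 -0.1029  0.1185] [ 0.009  -0.0096 -0.0597]
296 300 [ 0.5541 -0.1072  0.1277] [ 0.009  -0.009  -0.0704]
296 320 [ 0.5596 -0.1144  0.1435] [ 0.0091 -0.008  -0.0886]
300 276 [ 0.5457 -0.0935  0.0903] [ 0.0042 -0.0091 -0.0299]
300 280 [ 0.5487 -0.097   0.1072] [ 0.0088 -0.0083 -0.0468]
300 284 [ 0.5502 -0.0991  0.1119] [ 0.0089 -0.008  -0.0522]
300 290 [ 0.5523 -0.1019  0.118 ] [ 0.0088 -0.0077 -0.0593]
300 300 [ 0.5555 -0.1063  0.1274] [ 0.0089 -0.0073 -0.0701]
300 320 [ 0.5609 -0.1136  0.1435] [ 0.0091 -0.0065 -0.0886]
305 276 [ 0.548  -0.0921  0.0905] [ 0.0043 -0.00
[... 1436 characters left out ...]
0.01   -0.029 ]
335 280 [ 0.5635 -0.0879  0.1074] [ 0.0088  0.0091 -0.047 ]
335 284 [ 0.5646 -0.0901  0.1112] [ 0.0086  0.0089 -0.0515]
335 290 [ 0.5662 -0.0935  0.1182] [ 0.0089  0.0085 -0.0594]
335 300 [ 0.5685 -0.0983  0.1275] [ 0.0089  0.008  -0.0702]
335 320 [ 0.5725 -0.1065  0.144 ] [ 0.0093  0.0071 -0.089 ]
340 276 [ 0.5624 -0.0693  0.0099] [-0.0256  0.0178  0.0457]
340 280 [ 0.5656 -0.0865  0.1064] [ 0.0084  0.0116 -0.046 ]
340 284 [ 0.5667 -0.0891  0.1127] [ 0.0092  0.0112 -0.053 ]
340 290 [ 0.5682 -0.0923  0.1184] [ 0.009   0.0108 -0.0596]
340 300 [ 0.5704 -0.0973  0.1282] [ 0.0092  0.0101 -0.0708]
340 320 [ 0.5742 -0.1054  0.1429] [ 0.0088  0.0091 -0.088 ]
0.000534171919688362 0.0
```

The depth image puts the fingertips about 43 mm short of the reported TCP: visible fingers end at tool z ≈ -0.043 and the brush hasn't moved. I'll open, take a depth profile of the tips to confirm, then go deeper.

>>> send_rows --motion '[[[0,0,0],[0,0,0],0.2],[[0,0,0],[0,0,0],0.2],[[0,0,0],[0,0,0],0.2],[[0,0,0],[0,0,0],0.2],[[0,0,0],[0,0,0],0.2],[[0,0,0],[0,0,0],0.2],[[0,0,0],[0,0,0],0.2]]'

```text
time_s: 6.4
ee_pos: [0.5475, -0.0791, 0.0623]
eef_rot: [3.141, -0.523, 2.122]
force: [-0.4, -0.5, -0.2]
grip_width: 0.053
grip_force: 0.0
```

```bash
python3 - <<'E'
from kin import *
w=cam('wrist'); A=cur(); Ai=np.linalg.inv(A)
v,u=np.mgrid[0:480,0:640]; d=w['depth']; P=np.stack([(u-w['cx'])/w['fx']*d,(v-w['cy'])/w['fy']*d,d],-1); P=(P-w['t'])@w['R']
Q=(P-A[:3,3])@A[:3,:3]; m=(d>0)&(abs(Q[...,0])<.012)&(abs(Q[...,1])<.07)&(P[...,2]>.02)&(abs(Q[...,1])>.018)
q=Q[m]
for a in np.arange(-.11,.005,.01):
    k=(q[:,2]>a)&(q[:,2]<a+.01); print(a.round(3),k.sum(), q[k].min(0).round(4) if k.any() else '', q[k].max(0).round(4) if k.any() else '')
s=cam('scene'); v,u=np.mgrid[0:480,0:640]; d=s['depth']; P=np.stack([(u-s['cx'])/s['fx']*d,(v-s['cy'])/s['fy']*d,d],-1); P=(P-s['t'])@s['R']; Q=(P-A[:3,3])@A[:3,:3]
m=(d>0)&(abs(Q[...,0])<.015)&(abs(Q[...,1])<.07)&(P[...,2]>.02)&(abs(Q[...,1])>.018); q=Q[m]
print('scene',np.histogram(q[:,2],bins=np.arange(-.11,.02,.01)),get_obs()['grip_width'])
E
```

```text
-0.11 1731 [-0.0072 -0.0387 -0.11  ] [ 0.0099  0.0392 -0.1   ]
-0.1 1369 [-0.0089 -0.0387 -0.1   ] [ 0.0099  0.039  -0.09  ]
-0.09 1101 [-0.0094 -0.0386 -0.09  ] [ 0.0099  0.0391 -0.08  ]
-0.08 915 [-0.009  -0.0384 -0.08  ] [ 0.0097  0.039  -0.07  ]
-0.07 750 [-0.0088 -0.0383 -0.07  ] [ 0.0098  0.0388 -0.06  ]
-0.06 634 [-0.0088 -0.0379 -0.06  ] [ 0.0098  0.0388 -0.05  ]
-0.05 464 [-0.0086 -0.0378 -0.05  ] [ 0.0096  0.0387 -0.0401]
-0.04 33 [-0.0078 -0.0288 -0.04  ] [ 0.0091  0.0295 -0.0386]
-0.03 0  
-0.02 0  
-0.01 0  
-0.0 0  
scene (array([ 0,  0, 10, 23, 14, 19,  5,  0,  0,  0,  0,  0]), array([-1.10000000e-01, -1.00000000e-01, -9.00000000e-02, -8.00000000e-02,
       -7.00000000e-02, -6.00000000e-02, -5.00000000e-02, -4.00000000e-02,
       -3.00000000e-02, -2.00000000e-02, -1.00000000e-02, -5.55111512e-17,
        1.00000000e-02])) 0.05608150008697839
```

Both cameras agree that the tips sit 39 mm behind the reported TCP, so the grasp point is 58 mm behind it. Replanning with that.

```bash
sed -i 's/\*\.019,Rt/*.058,Rt/' kin.py; python3 - <<'E'
from kin import *
p,_=fit(1e-3); A=cur(); q0=get_obs()['qpos']; B=tool(O,H,0,-.042,-30); print(screw(A,B))
def chk(n,B,s):
    c,q=ik(B,p,[s]); print(n,'%.0e'%c,B[:3,3].round(3),q.round(2)); return q
q=chk('rest1',B,q0)
for e in(65,75):
    R=rot(H,-e); chk('dip%d'%e,tool(np.r_[PUMP,.033]-R[:,0]*.096,H,-e,-.042,-30),[.7,.4,1.6,-.7,1.4,.4])
for a in(0,20,30):
    chk('rest2 %d'%a,tool(O,H,0,.036,a),[0,.3,1.8,-.3,1,-.4])
    for h in(0,15,30,45,60):chk(' st %d'%h,tool(np.r_[ST,.084],h,90,.036,a),[-1.1,.6,1.8,1.2,1.4,-.7])
E
```

```text
(2, [-0.0, 0.002, 0.625], [0.005, 0.002, -0.0])
rest1 1e-19 [ 0.538 -0.063  0.03 ] [-0.36  0.7   1.36  0.31  1.51 -1.  ]
dip65 1e-25 [0.507 0.196 0.111] [ 0.63  0.4   1.67 -0.66  1.22  0.36]
dip75 4e-20 [0.499 0.209 0.125] [ 0.73  0.45  1.65 -0.8   1.32  0.5 ]
rest2 0 2e-20 [ 0.512 -0.021  0.022] [-0.11  0.39  1.77  0.    0.98 -0.66]
 st 0 2e-18 [ 0.545 -0.319  0.12 ] [-1.03  0.68  2.08  2.08  1.38 -1.24]
 st 15 4e-28 [ 0.543 -0.304  0.12 ] [-1.09  0.73  1.93  1.77  1.47 -1.1 ]
 st 30 1e-17 [ 0.537 -0.29   0.12 ] [-1.1   0.8   1.75  1.53  1.6  -0.99]
 st 45 4e-30 [ 0.528 -0.278  0.12 ] [-1.08  0.89  1.56  1.34  1.76 -0.9 ]
 st 60 2e-24 [ 0.516 -0.269  0.12 ] [-1.04  0.98  1.36  1.2   1.93 -0.83]
rest2 20 9e-18 [ 0.523 -0.038  0.025] [ 0.03  0.33  1.89 -0.43  0.78 -0.23]
 st 0 4e-18 [ 0.542 -0.319  0.1  ] [-1.    0.46  2.09  1.86  0.97 -0.97]
 st 15 5e-31 [ 0.54  -0.305  0.1  ] [-1.05  0.54  1.95  1.55  1.14 -0.86]
 st 30 4e-30 [ 0.534 -0.292  0.1  ] [-1.07  0.63  1.78  1.32  1.33 -0.81]
 st 45 3e-21 [ 0.526 -0.28   0.1  ] [-1.05  0.72  1.6   1.14  1.52 -0.78]
 st 60 3e-27 [ 0.514 -0.272  0.1  ] [-1.01  0.82  1.41  0.99  1.71 -0.79]
rest2 30 2e-27 [ 0.527 -0.046  0.03 ] [ 0.11  0.34  1.94 -0.72  0.76  0.07]
 st 0 9e-18 [ 0.537 -0.319  0.091] [-0.96  0.38  2.06  1.65  0.79 -0.74]
 st 15 3e-28 [ 0.536 -0.306  0.091] [-1.01  0.46  1.93  1.38  1.   -0.69]
 st 30 3e-24 [ 0.53  -0.294  0.091] [-1.03  0.55  1.77  1.18  1.21 -0.68]
 st 45 8e-24 [ 0.523 -0.283  0.091] [-1.02  0.65  1.61  1.02  1.41 -0.7 ]
 st 60 1e-29 [ 0.512 -0.276  0.091] [-0.99  0.74  1.43  0.89  1.61 -0.74]
```

Feasible throughout. Advancing 38 mm and gripping.

>>> send_rows --motion '[[[0,0,0.42],[0,0,0],0.2],[[0,0,0.42],[0,0,0],0.2],[[0,0,0.42],[0,0,0],0.2],[[0,0,0],[0,0,0],0.2],[[0,0,0],[0,0,0],-1],[[0,0,0],[0,0,0],-1],[[0,0,0],[0,0,0],-1],[[0,0,0],[0,0,0],-1],[[0,0,0],[0,0,0],-1],[[0,0,0],[0,0,0],-1],[[0,0,0],[0,0,0],-1]]' --squeeze 50

```text
time_s: 7.6
ee_pos: [0.5377, -0.0631, 0.0297]
eef_rot: [3.14, -0.523, 2.122]
force: [0.5, -0.5, 1.0]
grip_width: 0.0194
grip_force: 50.0
```

```bash
cat > p1.py <<'E'
from kin import *
p,_=fit(1e-3)
A=cur(); print(get_obs()['grip_width'],get_obs()['grip_force'],screw(A,tool(O,H,0,-.042,-30),1)); np.save('grip1.npy',A)
X=np.linalg.inv(A)@T(O,rot(H,0)); np.save('X1.npy',X)
lift=A.copy(); lift[2,3]+=.09
def dip(tipz,e=75,h=H):
    R=rot(h,-e); return T(np.r_[PUMP,tipz]-R[:,0]*.096,R)@np.linalg.inv(X)
q=get_obs()['qpos']
up,dn=dip(.085),dip(.045)
print(screw(A,lift),'\n',screw(lift,up),screw(up,dn,5)); 
M=np.linalg.inv(lift)@up
for k in np.linspace(0,1,9):
    W=lift@np.real(fmp(M,k)); c,q=ik(W,p,[q]); print(round(k,2),W[:3,3].round(3),(W@X@np.r_[.096,0,0,1])[:3].round(3),'%.1e'%c,q.round(2))
E
python3 p1.py
```

```text
0.019446218644582736 50.00044897198677 (1, [0.002, 0.003, -0.002], [0.011, 0.006, -0.0])
(4, [0.375, 0.001, -0.65], [0.0, 0.0, -0.0]) 
 (12, [0.736, 0.304, -0.229], [-0.0, -0.909, -0.001]) (5, [0.189, -0.0, 0.188], [0.0, -0.0, -0.0])
0.0 [ 0.538 -0.063  0.12 ] [0.481 0.03  0.17 ] 2.6e-25 [-0.36  0.59  1.31  0.31  1.66 -0.95]
0.12 [ 0.537 -0.035  0.144] [0.476 0.063 0.176] 1.7e-26 [-0.27  0.46  1.4   0.24  1.55 -0.86]
0.25 [ 0.534 -0.004  0.165] [0.471 0.097 0.178] 8.4e-26 [-0.16  0.35  1.48  0.15  1.45 -0.74]
0.38 [0.529 0.029 0.181] [0.467 0.131 0.174] 3.3e-24 [-0.03  0.25  1.55  0.03  1.36 -0.59]
0.5 [0.524 0.064 0.191] [0.462 0.164 0.165] 2.0e-24 [ 0.12  0.2   1.6  -0.12  1.29 -0.4 ]
0.62 [0.517 0.101 0.196] [0.459 0.196 0.151] 7.4e-24 [ 0.29  0.18  1.63 -0.3   1.26 -0.18]
0.75 [0.511 0.137 0.195] [0.457 0.225 0.133] 2.1e-22 [ 0.45  0.21  1.65 -0.48  1.27  0.04]
0.88 [0.505 0.174 0.189] [0.457 0.251 0.111] 2.1e-23 [ 0.6   0.27  1.64 -0.64  1.32  0.25]
1.0 [0.499 0.209 0.177] [0.459 0.274 0.085] 5.7e-22 [ 0.73  0.38  1.61 -0.78  1.4   0.42]
```

Gripped (19.4 mm, 50 N). Next: lift, then swing over the pump.

>>> send_rows --motion '[[[0.25,0,-0.43],[0,0,0],-1],[[0.25,0,-0.43],[0,0,0],-1],[[0.25,0,-0.43],[0,0,0],-1],[[0.25,0,-0.43],[0,0,0],-1],[[0.25,0,-0.43],[0,0,0],-1],[[0.25,0,-0.43],[0,0,0],-1],[[0,0,0],[0,0,0],-1]]'

```text
time_s: 8.3
ee_pos: [0.5382, -0.0631, 0.1214]
eef_rot: [3.138, -0.52, 2.124]
force: [-0.7, 0.1, -0.0]
grip_width: 0.0193
grip_force: 50.0
```

>>> send_rows --motion '[[[0.74,0.3,-0.23],[0,-0.91,0],-1],[[0.74,0.3,-0.23],[0,-0.91,0],-1],[[0.74,0.3,-0.23],[0,-0.91,0],-1],[[0.74,0.3,-0.23],[0,-0.91,0],-1],[[0.74,0.3,-0.23],[0,-0.91,0],-1],[[0.74,0.3,-0.23],[0,-0.91,0],-1],[[0.74,0.3,-0.23],[0,-0.91,0],-1],[[0.74,0.3,-0.23],[0,-0.91,0],-1],[[0.74,0.3,-0.23],[0,-0.91,0],-1],[[0.74,0.3,-0.23],[0,-0.91,0],-1],[[0.74,0.3,-0.23],[0,-0.91,0],-1],[[0.74,0.3,-0.23],[0,-0.91,0],-1]]'

```text
time_s: 9.5
ee_pos: [0.4966, 0.2108, 0.1771]
eef_rot: [3.137, 0.792, 2.12]
force: [0.9, -0.4, -1.0]
grip_width: 0.0196
grip_force: 50.0
```

>>> send_rows --motion '[[[0,0,0],[0,0,0],-1],[[0,0,0],[0,0,0],-1],[[0,0,0],[0,0,0],-1]]'

```text
time_s: 9.8
ee_pos: [0.4973, 0.2087, 0.1773]
eef_rot: [3.139, 0.786, 2.119]
force: [-0.5, -0.9, -0.3]
grip_width: 0.0196
grip_force: 50.0
```

```bash
python3 - <<'E'
from kin import *
A=cur(); X=np.load('X1.npy'); B=A@X; print('tip est',(B@[.096,0,0,1])[:3].round(4),'axis',B[:3,0].round(3)); print(get_obs()['grip_width'])
R=rot(H,-75); up=T(np.r_[PUMP,.045]-R[:,0]*.096,R)@np.linalg.inv(X); print(screw(A,up,5))
w=cam('scene'); top=cam('top')
i=np.hstack([cv2.resize(w['pixels'][160:310,360:560],(400,300),interpolation=cv2.INTER_CUBIC),cv2.resize(top['pixels'][150:300,120:320],(400,300),interpolation=cv2.INTER_CUBIC)])
cv2.imwrite('pics/dip.png',i[:,:,::-1])
for c in(w,top):
    v,u=np.mgrid[0:480,0:640]; d=c['depth']; P=np.stack([(u-c['cx'])/c['fx']*d,(v-c['cy'])/c['fy']*d,d],-1); P=(P-c['t'])@c['R']; px=c['pixels'].astype(int)
    m=(abs(P[...,0]-.459)<.07)&(abs(P[...,1]-.26)<.08)&(P[...,2]>.06)&(P[...,2]<.16)&(px[...,0]>px[...,2]+25)&(px[...,0]>px[...,1]+10); q=P[m]
    if len(q): print('tuft',len(q),q.min(0).round(4),q.max(0).round(4),q[q[:,2]<q[:,2].min()+.01].mean(0).round(4))
E
```

```text
tip est [0.4573 0.2743 0.085 ] axis [-0.135  0.221 -0.966]
0.019605991442997305
(5, [0.183, 0.01, 0.194], [-0.002, -0.0, -0.004])
tuft 8 [0.4636 0.2666 0.0927] [0.4673 0.2728 0.1076] [0.465  0.2704 0.0973]
```

View pics/dip.png

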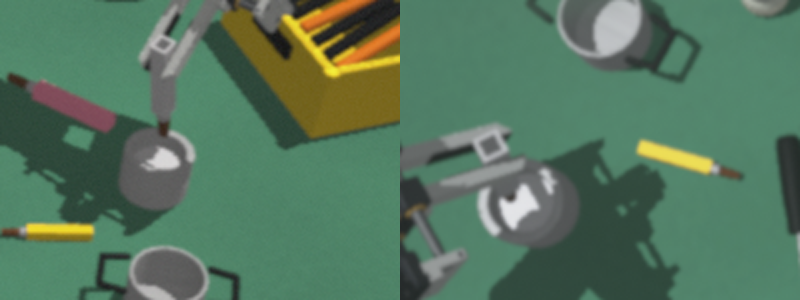

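The crops show the brush pointing down, with its tip over the pump mouth (left crop 163,130). Descending, gently at the end.

>>> send_rows --motion '[[[0.18,0.01,0.19],[0,0,0],-1],[[0.18,0.01,0.19],[0,0,0],-1],[[0.18,0.01,0.19],[0,0,0],-1],[[0.18,0.01,0.19],[0,0,0],-1],[[0.18,0.01,0.19],[0,0,0],-1],[[0.05,0,0.05],[0,0,0],-1],[[0.05,0,0.05],[0,0,0],-1],[[0.05,0,0.05],[0,0,0],-1],[[0.05,0,0.05],[0,0,0],-1],[[0.05,0,0.05],[0,0,0],-1],[[0,0,0],[0,0,0],-1]]'

```text
time_s: 11.0
ee_pos: [0.4989, 0.2092, 0.1269]
eef_rot: [3.14, 0.787, 2.121]
force: [0.7, -0.2, 1.4]
grip_width: 0.0196
grip_force: 50.0
```

```bash
python3 - <<'E'
from kin import *
A=cur(); X=np.load('X1.npy'); B=A@X; print('tip est',(B@[.096,0,0,1])[:3].round(4),get_obs()['force'],get_obs()['grip_width'])
w=cam('scene')
v,u=np.mgrid[0:480,0:640]; d=w['depth']; P=np.stack([(u-w['cx'])/w['fx']*d,(v-w['cy'])/w['fy']*d,d],-1); P=(P-w['t'])@w['R']
m=(np.hypot(P[...,0]-.459,P[...,1]-.274)<.022)&(P[...,2]<.055)&(w['pixels'].min(-1)>120); q=P[m]; print(len(q),np.percentile(q[:,2],[5,25,50,75]).round(4) if len(q) else '')
E
```

```text
tip est [0.4589 0.2746 0.0346] [ 0.67333197 -0.23434675  1.35783763] 0.01958670062624244
23 [0.0327 0.0338 0.035  0.0365]
```

>>> send_rows --motion '[[[0.025,0,0.025],[0,0,0],-1],[[0.025,0,0.025],[0,0,0],-1],[[0,0,0],[0,0,0],-1],[[0,0,0],[0,0,0],-1]]'

```text
time_s: 11.45
ee_pos: [0.4989, 0.2092, 0.1249]
eef_rot: [3.14, 0.787, 2.121]
force: [-0.3, -0.1, 1.7]
grip_width: 0.0196
grip_force: 50.0
```

```bash
python3 - <<'E'
from kin import *
F=[]
A=cur(); X=np.load('X1.npy'); B=A@X; print('tip est',(B@[.096,0,0,1])[:3].round(4),get_obs()['force'],get_obs()['grip_width'])
w=cam('scene')
v,u=np.mgrid[0:480,0:640]; d=w['depth']; P=np.stack([(u-w['cx'])/w['fx']*d,(v-w['cy'])/w['fy']*d,d],-1); P=(P-w['t'])@w['R']
m=(np.hypot(P[...,0]-.459,P[...,1]-.274)<.022)&(P[...,2]<.055)&(w['pixels'].min(-1)>120); q=P[m]; print(len(q),np.percentile(q[:,2],[5,25,50,75]).round(4) if len(q) else '')
E
```

```text
tip est [0.4589 0.2746 0.0325] [-0.29336418 -0.13351408  1.66098982] 0.019591400905262495
26 [0.0307 0.0323 0.0339 0.0359]
```

Dish pressed about 6–7 mm with under 3 N, well below the ramming limit. Going back to the rest.

```bash
python3 - <<'E'
from kin import *
A=cur(); G=np.load('grip1.npy'); up=A.copy(); up[2,3]+=.055; G2=G.copy(); G2[2,3]+=.002; L=G2.copy(); L[2,3]+=.09
print(screw(A,up,5)); print(screw(up,L)); print(screw(L,G2,6))
E
```

```text
(5, [-0.26, 0.0, -0.259], [0.0, 0.0, 0.0])
(12, [-0.708, -0.304, 0.31], [-0.0, 0.91, 0.0])
(6, [-0.25, -0.001, 0.433], [0.0, 0.0, -0.0])
```

>>> send_rows --motion '[[[-0.26,0,-0.26],[0,0,0],-1],[[-0.26,0,-0.26],[0,0,0],-1],[[-0.26,0,-0.26],[0,0,0],-1],[[-0.26,0,-0.26],[0,0,0],-1],[[-0.26,0,-0.26],[0,0,0],-1],[[0,0,0],[0,0,0],-1]]'

```text
time_s: 12.1
ee_pos: [0.4992, 0.2096, 0.1818]
eef_rot: [3.136, 0.787, 2.118]
force: [-0.7, -0.4, -1.1]
grip_width: 0.0196
grip_force: 50.0
```

>>> send_rows --motion '[[[-0.71,-0.3,0.31],[0,0.91,0],-1],[[-0.71,-0.3,0.31],[0,0.91,0],-1],[[-0.71,-0.3,0.31],[0,0.91,0],-1],[[-0.71,-0.3,0.31],[0,0.91,0],-1],[[-0.71,-0.3,0.31],[0,0.91,0],-1],[[-0.71,-0.3,0.31],[0,0.91,0],-1],[[-0.71,-0.3,0.31],[0,0.91,0],-1],[[-0.71,-0.3,0.31],[0,0.91,0],-1],[[-0.71,-0.3,0.31],[0,0.91,0],-1],[[-0.71,-0.3,0.31],[0,0.91,0],-1],[[-0.71,-0.3,0.31],[0,0.91,0],-1],[[-0.71,-0.3,0.31],[0,0.91,0],-1]]'

```text
time_s: 13.3
ee_pos: [0.5394, -0.0641, 0.1217]
eef_rot: [3.139, -0.527, 2.122]
force: [0.4, 1.2, -0.8]
grip_width: 0.0195
grip_force: 50.0
```

>>> send_rows --motion '[[[0,0,0],[0,0,0],-1],[[0,0,0],[0,0,0],-1],[[0,0,0],[0,0,0],-1]]'

```text
time_s: 13.6
ee_pos: [0.5395, -0.0622, 0.1229]
eef_rot: [3.139, -0.521, 2.124]
force: [0.7, 0.8, -0.5]
grip_width: 0.0196
grip_force: 50.0
```

```bash
python3 - <<'E'
from kin import *
A=cur(); G=np.load('grip1.npy'); X=np.load('X1.npy'); G2=G.copy(); G2[2,3]+=.001; print(screw(A,G2,8))
B=A@X; print('exp tip',(B@[.096,0,0,1])[:3].round(4),'exp ferr',(B@[.051,0,0,1])[:3].round(4))
Bi=np.linalg.inv(B)
for n in('wrist','top'):
    w=cam(n); v,u=np.mgrid[0:480,0:640]; d=w['depth']; P=np.stack([(u-w['cx'])/w['fx']*d,(v-w['cy'])/w['fy']*d,d],-1); P=(P-w['t'])@w['R']
    Q=(P-B[:3,3])@B[:3,:3]
    m=(d>0)&(abs(Q[...,1])<.02)&(abs(Q[...,2])<.025)&(Q[...,0]>-.01)&(Q[...,0]<.11); q=Q[m]
    for a,b in((0,.02),(.02,.045),(.06,.09)):
        k=(q[:,0]>a)&(q[:,0]<b); print(n,a,k.sum(),q[k].mean(0).round(4),q[k][:,2].min().round(4))
    print(' xmax',q[:,0].max())
E
```

```text
(8, [-0.191, -0.009, 0.333], [0.0, 0.002, 0.001])
exp tip [0.4822 0.0307 0.173 ] exp ferr [ 0.5059 -0.0076  0.1731]
wrist 0 1612 [ 0.0099  0.0003 -0.0096] -0.0114
wrist 0.02 1834 [ 0.0323  0.0003 -0.0096] -0.0116
wrist 0.06 1118 [ 0.0746  0.0004 -0.0049] -0.0077
 xmax 0.09396207208663346
top 0 164 [ 0.0099 -0.001  -0.009 ] -0.0131
top 0.02 199 [ 0.0325 -0.0011 -0.009 ] -0.0148
top 0.06 150 [ 0.0744 -0.0004 -0.0055] -0.0111
 xmax 0.09386888648135258
```

The brush is still aligned in the grip. Lowering and releasing.

>>> send_rows --motion '[[[-0.19,-0.01,0.33],[0,0,0],-1],[[-0.19,-0.01,0.33],[0,0,0],-1],[[-0.19,-0.01,0.33],[0,0,0],-1],[[-0.19,-0.01,0.33],[0,0,0],-1],[[-0.19,-0.01,0.33],[0,0,0],-1],[[-0.19,-0.01,0.33],[0,0,0],-1],[[-0.19,-0.01,0.33],[0,0,0],-1],[[-0.19,-0.01,0.33],[0,0,0],-1],[[0,0,0],[0,0,0],-1],[[0,0,0],[0,0,0],-1]]'

```text
time_s: 14.7
ee_pos: [0.5371, -0.064, 0.0303]
eef_rot: [3.141, -0.523, 2.122]
force: [-1.0, -0.1, -0.2]
grip_width: 0.0194
grip_force: 50.0
```

>>> send_rows --motion '[[[0,0,0],[0,0,0],0.2],[[0,0,0],[0,0,0],0.2],[[0,0,0],[0,0,0],0.2],[[0,0,0],[0,0,0],0.2],[[0,0,0],[0,0,0],0.2],[[0,0,0],[0,0,0],0.2],[[0,0,0],[0,0,0],0.2]]'

```text
time_s: 15.4
ee_pos: [0.5371, -0.064, 0.0306]
eef_rot: [3.141, -0.523, 2.122]
force: [0.1, 0.2, -0.7]
grip_width: 0.0564
grip_force: 0.0
```

>>> send_rows --motion '[[[0,0,-0.9],[0,0,0],0.2],[[0,0,-0.9],[0,0,0],0.2],[[0,0,-0.9],[0,0,0],0.2],[[0,0,-0.9],[0,0,0],0.2],[[0,0,0],[0,0,0],0.2],[[0,0,0],[0,0,0],0.2]]'

```text
time_s: 16.0
ee_pos: [0.5652, -0.1099, 0.1236]
eef_rot: [3.141, -0.523, 2.122]
force: [-0.6, 0.4, -0.7]
grip_width: 0.0566
grip_force: 0.0
```

```bash
cat > p2.py <<'E'
from kin import *
import sys
p,_=fit(1e-3)
A=cur(); q=get_obs()['qpos']; B0=T(O,rot(H,0))
for n in('wrist','top'):
    w=cam(n); v,u=np.mgrid[0:480,0:640]; d=w['depth']; P=np.stack([(u-w['cx'])/w['fx']*d,(v-w['cy'])/w['fy']*d,d],-1); P=(P-w['t'])@w['R']
    Q=(P-O)@B0[:3,:3]
    m=(d>0)&(abs(Q[...,1])<.0125)&(abs(Q[...,2])<.02)&(Q[...,0]>-.08)&(Q[...,0]<.12); s=Q[m]
    for a,b in((-.05,-.02),(.02,.045),(.06,.09)):
        k=(s[:,0]>a)&(s[:,0]<b); print(n,a,k.sum(),s[k].mean(0).round(4))
    print(' x range',s[:,0].min(),s[:,0].max())
G=tool(O,H,0,.036,20); Pg=G@T([0,0,-.09],np.eye(3))
print(screw(A,Pg)); print(screw(Pg,G,4))
M=np.linalg.inv(A)@Pg
for k in np.linspace(0,1,6):
    W=A@np.real(fmp(M,k)); c,q=ik(W,p,[q]); print(round(k,2),W[:3,3].round(3),'%.1e'%c,q.round(2))
E
python3 p2.py
```

```text
wrist -0.05 1077 [-0.0353 -0.0004 -0.0096]
wrist 0.02 752 [ 0.0323 -0.0004 -0.0096]
wrist 0.06 500 [ 0.0746 -0.     -0.0048]
 x range -0.06759232304412895 0.0936416319694142
top -0.05 191 [-0.0349 -0.002  -0.009 ]
top 0.02 159 [ 0.0326 -0.0017 -0.0088]
top 0.06 119 [ 0.0747 -0.0014 -0.0053]
 x range -0.06636751576281927 0.09339832263450827
(8, [0.478, 0.005, 0.127], [0.001, -0.909, -0.001])
(4, [0.0, 0.0, 0.75], [0.0, -0.0, -0.0])
0.0 [ 0.565 -0.11   0.124] 2.3e-29 [-0.41  0.68  1.15  0.29  1.74 -0.98]
0.2 [ 0.553 -0.09   0.129] 9.2e-24 [-0.35  0.53  1.32  0.22  1.56 -0.93]
0.4 [ 0.541 -0.07   0.13 ] 9.5e-25 [-0.26  0.4   1.48  0.12  1.39 -0.84]
0.6 [ 0.529 -0.05   0.128] 1.4e-22 [-0.16  0.29  1.62  0.    1.23 -0.71]
0.8 [ 0.517 -0.03   0.121] 6.3e-21 [-0.04  0.22  1.75 -0.16  1.08 -0.52]
1.0 [ 0.506 -0.012  0.11 ] 3.9e-20 [ 0.09  0.18  1.86 -0.38  0.98 -0.27]
```

The brush is back on the rest: level, centred and released. Before regripping I'll detour briefly to see the slim stand with the wrist camera and get an accurate spigot position.

```bash
python3 - <<'E'
from kin import *
p,_=fit(1e-3); A=cur(); q=get_obs()['qpos']; R=rot(H,0); W=T(np.r_[ST,.22]-.04*R[:,0],R); print(W[:3,3],screw(A,W,11)); print(ik(W,p,[q]))
E
```

```text
[ 0.50795944 -0.35306908  0.22      ] (11, [-0.439, -0.533, -0.439], [-0.0, -0.398, -0.0])
(np.float64(2.873337447939924e-23), array([-6.66611145e-01,  4.25155898e-01,  1.22873368e+00, -3.12833919e-12,
        1.48770308e+00, -1.21813519e+00]))
```

>>> send_rows --motion '[[[-0.44,-0.53,-0.44],[0,-0.4,0],0.2],[[-0.44,-0.53,-0.44],[0,-0.4,0],0.2],[[-0.44,-0.53,-0.44],[0,-0.4,0],0.2],[[-0.44,-0.53,-0.44],[0,-0.4,0],0.2],[[-0.44,-0.53,-0.44],[0,-0.4,0],0.2],[[-0.44,-0.53,-0.44],[0,-0.4,0],0.2],[[-0.44,-0.53,-0.44],[0,-0.4,0],0.2],[[-0.44,-0.53,-0.44],[0,-0.4,0],0.2],[[-0.44,-0.53,-0.44],[0,-0.4,0],0.2],[[-0.44,-0.53,-0.44],[0,-0.4,0],0.2],[[-0.44,-0.53,-0.44],[0,-0.4,0],0.2],[[0,0,0],[0,0,0],0.2]]'

```text
time_s: 17.3
ee_pos: [0.5087, -0.3553, 0.2242]
eef_rot: [3.14, 0.01, 2.12]
force: [0.3, 1.1, 0.5]
grip_width: 0.056
grip_force: 0.0
```

>>> send_rows --motion '[[[0,0,0],[0,0,0],0.2],[[0,0,0],[0,0,0],0.2],[[0,0,0],[0,0,0],0.2]]'

```text
time_s: 17.6
ee_pos: [0.5096, -0.3525, 0.2208]
eef_rot: [3.141, 0.003, 2.122]
force: [0.3, 1.5, -0.2]
grip_width: 0.0564
grip_force: 0.0
```

```bash
python3 - <<'E'
from kin import *
p,_=fit(1e-3); A=cur(); q=get_obs()['qpos']
w=cam('wrist'); v,u=np.mgrid[0:480,0:640]; d=w['depth']; P=np.stack([(u-w['cx'])/w['fx']*d,(v-w['cy'])/w['fy']*d,d],-1); P=(P-w['t'])@w['R']
x,y,z=P[...,0],P[...,1],P[...,2]; r=np.hypot(x-ST[0],y-ST[1])
def circ(m,n):
    c=np.float32(P[m][:,:2]); (a,b),R=cv2.minEnclosingCircle(c); print(n,m.sum(),round(a,4),round(b,4),round(R,4),z[m].mean().round(4))
circ((r<.05)&(z>.006)&(z<.0145),'foot'); circ((r<.03)&(z>.0165)&(z<.0235),'shoulder'); circ((r<.03)&(z>.062)&(z<.07),'tip')
for a in(.03,.04,.05,.06):
    m=(r<.03)&(z>a)&(z<a+.006); print(a,m.sum(),P[m].mean(0).round(4))
cx,cy=proj(w,[*ST,.04]); print(cx,cy); cx,cy=int(cx),int(cy)
cv2.imwrite('pics/st.png',cv2.resize(w['pixels'][cy-75:cy+75,cx-100:cx+100],(800,600),interpolation=cv2.INTER_CUBIC)[:,:,::-1]); print('crop org',cx-100,cy-75)
G=tool(O-[-.0013,.0021,0],H,0,.036,20); Pg=G@T([0,0,-.09],np.eye(3)); print(screw(A,Pg)); 
M=np.linalg.inv(A)@Pg
for k in np.linspace(0,1,6):
    W=A@np.real(fmp(M,k)); c,q=ik(W,p,[q]); print(round(k,2),W[:3,3].round(3),'%.1e'%c,q.round(2))
E
```

```text
foot 2167 0.487 -0.3197 0.0349 0.0095
shoulder 658 0.4871 -0.3198 0.0171 0.0196
tip 23 0.4895 -0.322 0.0028 0.0634
0.03 4 [ 0.485  -0.3153  0.0325]
0.04 7 [ 0.4852 -0.3158  0.0425]
0.05 4 [ 0.485  -0.3162  0.0537]
0.06 38 [ 0.4868 -0.3193  0.0625]
315.04237723029973 170.84105289280578
crop org 215 95
(13, [0.782, 0.451, 0.161], [0.0, -0.222, -0.0])
0.0 [ 0.51  -0.353  0.221] 5.5e-31 [-0.66  0.42  1.23 -0.    1.49 -1.22]
0.2 [ 0.508 -0.282  0.207] 9.2e-31 [-0.55  0.3   1.43 -0.03  1.35 -1.1 ]
0.4 [ 0.506 -0.213  0.189] 2.4e-28 [-0.42  0.21  1.59 -0.08  1.23 -0.95]
0.6 [ 0.506 -0.145  0.166] 1.5e-27 [-0.27  0.15  1.72 -0.16  1.12 -0.76]
0.8 [ 0.506 -0.079  0.14 ] 2.9e-26 [-0.09  0.14  1.81 -0.26  1.04 -0.53]
1.0 [ 0.508 -0.014  0.11 ] 8.3e-26 [ 0.09  0.18  1.86 -0.38  0.98 -0.27]
```

View pics/st.png

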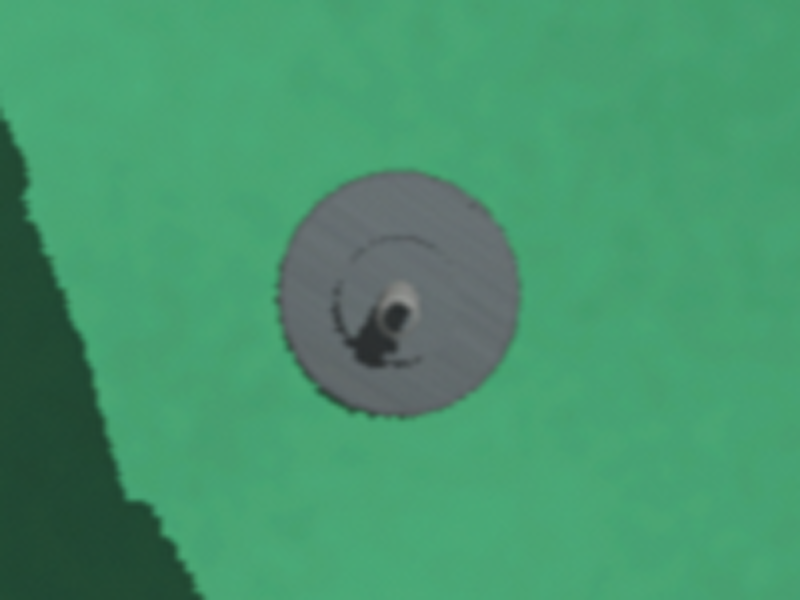

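The wrist view confirms the slim stand: spigot tip at crop (398,312), and foot and shoulder concentric at (0.487,-0.3197). Moving to the front grip.

>>> send_rows --motion '[[[0.78,0.45,0.16],[0,-0.22,0],0.2],[[0.78,0.45,0.16],[0,-0.22,0],0.2],[[0.78,0.45,0.16],[0,-0.22,0],0.2],[[0.78,0.45,0.16],[0,-0.22,0],0.2],[[0.78,0.45,0.16],[0,-0.22,0],0.2],[[0.78,0.45,0.16],[0,-0.22,0],0.2],[[0.78,0.45,0.16],[0,-0.22,0],0.2],[[0.78,0.45,0.16],[0,-0.22,0],0.2],[[0.78,0.45,0.16],[0,-0.22,0],0.2],[[0.78,0.45,0.16],[0,-0.22,0],0.2],[[0.78,0.45,0.16],[0,-0.22,0],0.2],[[0.78,0.45,0.16],[0,-0.22,0],0.2]]'

```text
time_s: 18.85
ee_pos: [0.5071, -0.0387, 0.1229]
eef_rot: [3.14, 0.323, 2.122]
force: [1.4, 0.9, -0.9]
grip_width: 0.0568
grip_force: 0.0
```

>>> send_rows --motion '[[[0.78,0.45,0.16],[0,-0.22,0],0.2],[[0,0,0],[0,0,0],0.2],[[0,0,0],[0,0,0],0.2],[[0,0,0],[0,0,0],0.2]]'

```text
time_s: 19.25
ee_pos: [0.5082, -0.0158, 0.1118]
eef_rot: [3.14, 0.348, 2.121]
force: [0.7, -0.6, -0.9]
grip_width: 0.0563
grip_force: 0.0
```

```bash
sed -i 's/ST=np.array.*/ST=np.array([.487,-.3197])/' kin.py; python3 - <<'E'
from kin import *
A=cur(); G=tool(O-[-.0013,.0021,0],H,0,.036,20); print(screw(A,G,6))
w=cam('wrist'); v,u=np.mgrid[0:480,0:640]; d=w['depth']; P=np.stack([(u-w['cx'])/w['fx']*d,(v-w['cy'])/w['fy']*d,d],-1); P=(P-w['t'])@w['R']
Q=(P-O)@rot(H,0); m=(d>0)&(abs(Q[...,1])<.0125)&(abs(Q[...,2])<.02)&(Q[...,0]>-.08)&(Q[...,0]<.12); s=Q[m]
for a,b in((-.05,-.02),(.02,.045),(.06,.09)):
    k=(s[:,0]>a)&(s[:,0]<b); print(a,k.sum(),s[k].mean(0).round(4) if k.any() else '')
print(s[:,0].min(),s[:,0].max())
E
```

```text
(6, [0.012, 0.002, 0.506], [0.001, -0.002, -0.002])
-0.05 651 [-0.0344 -0.0007 -0.0096]
0.02 828 [ 0.0329 -0.0006 -0.0096]
0.06 905 [ 0.0757 -0.0005 -0.0048]
-0.06728182513768373 0.0927038555519373
```

>>> send_rows --motion '[[[0.01,0,0.5],[0,0,0],0.2],[[0.01,0,0.5],[0,0,0],0.2],[[0.01,0,0.5],[0,0,0],0.2],[[0.01,0,0.5],[0,0,0],0.2],[[0.01,0,0.5],[0,0,0],0.2],[[0.01,0,0.5],[0,0,0],0.2],[[0,0,0],[0,0,0],0.2],[[0,0,0],[0,0,0],0.2]]'

```text
time_s: 20.1
ee_pos: [0.5233, -0.0405, 0.0267]
eef_rot: [3.14, 0.348, 2.12]
force: [-0.3, 0.2, 0.7]
grip_width: 0.0567
grip_force: 0.0
```

>>> send_rows --motion '[[[0,0,0],[0,0,0],-1],[[0,0,0],[0,0,0],-1],[[0,0,0],[0,0,0],-1],[[0,0,0],[0,0,0],-1],[[0,0,0],[0,0,0],-1],[[0,0,0],[0,0,0],-1],[[0,0,0],[0,0,0],-1],[[0,0,0],[0,0,0],-1]]' --squeeze 40

```text
time_s: 20.9
ee_pos: [0.5232, -0.04, 0.0263]
eef_rot: [3.14, 0.348, 2.121]
force: [-1.9, 1.2, 2.3]
grip_width: 0.0194
grip_force: 40.0
```

```bash
cat > p3.py <<'E'
from kin import *
p,_=fit(1e-3)
A=cur(); q0=get_obs()['qpos']; print(get_obs()['grip_width'],get_obs()['grip_force'])
# brush: tool y centred -> project origin so that it lies in the tool's plane
Ob=O-np.array([-.0013,.0021,0]); 
X=np.linalg.inv(A)@T(Ob,rot(H,0)); print('X',X.round(4)); X[1,3]=.0003; 
# square to the pads: rotation about tool y only
X[:3,:3]=Ro.from_euler('y',np.arctan2(X[0,2],X[2,2])).as_matrix(); print(X.round(4)); np.save('X2.npy',X)
lift=A.copy(); lift[2,3]+=.10
for h in(15,30,45):
    R=rot(h,90); up=T(np.r_[ST,.10+.064],R)@np.linalg.inv(X); dn=T(np.r_[ST,.02+.064],R)@np.linalg.inv(X)
    print(h,screw(A,lift),screw(lift,up),screw(up,dn,8)); M=np.linalg.inv(lift)@up; q=q0; qp=None
    for k in np.linspace(0,1,17):
        W=lift@np.real(fmp(M,k)); c,q=ik(W,p,[q]); print(round(k,2),W[:3,3].round(3),(W@X)[:3,3].round(2),((W@X)@[-.064,0,0,1])[:3].round(2),'%.0e'%c,q.round(2))
    c,q=ik(dn,p,[q]); print(c,q.round(2))
E
python3 p3.py
```

```text
0.01942563075965036 40.00072963535786
X [[ 9.400e-01  9.000e-04  3.411e-01 -3.410e-02]
 [-6.000e-04  1.000e+00 -1.100e-03  4.000e-04]
 [-3.411e-01  8.000e-04  9.400e-01 -4.480e-02]
 [ 0.000e+00  0.000e+00  0.000e+00  1.000e+00]]
[[ 9.400e-01  0.000e+00  3.411e-01 -3.410e-02]
 [ 0.000e+00  1.000e+00  0.000e+00  3.000e-04]
 [-3.411e-01  0.000e+00  9.400e-01 -4.480e-02]
 [ 0.000e+00  0.000e+00  0.000e+00  1.000e+00]]
15 (4, [-0.284, 0.001, -0.783], [0.0, 0.0, 0.0]) (20, [-0.459, 0.225, -0.233], [-0.354, 0.441, 0.757]) (8, [-0.313, 0.0, 0.114], [0.0, -0.0, -0.0])
0.0 [ 0.523 -0.04   0.126] [ 0.53 -0.05  0.18] [ 0.57 -0.11  0.18] 3e-26 [ 0.03  0.18  1.81 -0.36  1.   -0.35]
0.06 [ 0.537 -0.047  0.14 ] [ 0.54 -0.07  0.19] [ 0.57 -0.12  0.19] 1e-16 [-0.04  0.17  1.77 -0.24  1.   -0.38]
0.12 [ 0.55  -0.057  0.154] [ 0.55 -0.08  0.2 ] [ 0.57 -0.14  0.19] 1e-16 [-0.11  0.17  1.74 -0.12  1.   -0.4 ]
0.19 [ 0.561 -0.069  0.167] [ 0.56 -0.1   0.21] [ 0.58 -0.16  0.2 ] 1e-16 [-0.19  0.17  1.71 -0.    1.01 -0.43]
0.25 [ 0.57  -0.083  0.179] [ 0.56 -0.12  0.22] [ 0.58 -0.18  0.2 ] 9e-17 [-0.26  0.16 
[... 4944 characters left out ...]
0.53 -0.25  0.22] [ 0.53 -0.28  0.16] 8e-20 [-0.79  0.38  1.53  0.79  1.44 -0.69]
0.75 [ 0.551 -0.22   0.209] [ 0.52 -0.27  0.21] [ 0.52 -0.3   0.15] 7e-20 [-0.85  0.42  1.53  0.86  1.47 -0.68]
0.81 [ 0.546 -0.237  0.204] [ 0.52 -0.28  0.2 ] [ 0.52 -0.3   0.14] 4e-20 [-0.91  0.46  1.54  0.93  1.51 -0.68]
0.88 [ 0.539 -0.253  0.198] [ 0.51 -0.3   0.19] [ 0.51 -0.31  0.13] 2e-20 [-0.96  0.5   1.55  1.    1.53 -0.67]
0.94 [ 0.533 -0.268  0.19 ] [ 0.5  -0.31  0.18] [ 0.5  -0.32  0.11] 8e-21 [-1.01  0.55  1.56  1.07  1.56 -0.66]
1.0 [ 0.525 -0.282  0.181] [ 0.49 -0.32  0.16] [ 0.49 -0.32  0.1 ] 6e-21 [-1.05  0.59  1.58  1.13  1.58 -0.65]
8.887265742418376e-26 [-1.05  0.72  1.59  1.14  1.52 -0.78]
```

>>> send_rows --motion '[[[-0.23,0,-0.63],[0,0,0],-1],[[-0.23,0,-0.63],[0,0,0],-1],[[-0.23,0,-0.63],[0,0,0],-1],[[-0.23,0,-0.63],[0,0,0],-1],[[-0.23,0,-0.63],[0,0,0],-1],[[0,0,0],[0,0,0],-1]]'

```text
time_s: 21.5
ee_pos: [0.5243, -0.0403, 0.129]
eef_rot: [3.137, 0.35, 2.12]
force: [-0.0, -0.0, -0.1]
grip_width: 0.0197
grip_force: 40.0
```

>>> send_rows --motion '[[[-0.45,0.15,-0.27],[-0.32,0.52,0.69],-1],[[-0.45,0.15,-0.27],[-0.32,0.52,0.69],-1],[[-0.45,0.15,-0.27],[-0.32,0.52,0.69],-1],[[-0.45,0.15,-0.27],[-0.32,0.52,0.69],-1],[[-0.45,0.15,-0.27],[-0.32,0.52,0.69],-1],[[-0.45,0.15,-0.27],[-0.32,0.52,0.69],-1],[[-0.45,0.15,-0.27],[-0.32,0.52,0.69],-1],[[-0.45,0.15,-0.27],[-0.32,0.52,0.69],-1],[[-0.45,0.15,-0.27],[-0.32,0.52,0.69],-1],[[-0.45,0.15,-0.27],[-0.32,0.52,0.69],-1]]'

```text
time_s: 22.5
ee_pos: [0.5727, -0.1601, 0.2132]
eef_rot: [2.757, -0.453, 1.446]
force: [-0.0, 0.3, -0.3]
grip_width: 0.0195
grip_force: 40.0
```

>>> send_rows --motion '[[[-0.45,0.15,-0.27],[-0.32,0.52,0.69],-1],[[-0.45,0.15,-0.27],[-0.32,0.52,0.69],-1],[[-0.45,0.15,-0.27],[-0.32,0.52,0.69],-1],[[-0.45,0.15,-0.27],[-0.32,0.52,0.69],-1],[[-0.45,0.15,-0.27],[-0.32,0.52,0.69],-1],[[-0.45,0.15,-0.27],[-0.32,0.52,0.69],-1],[[-0.45,0.15,-0.27],[-0.32,0.52,0.69],-1],[[-0.45,0.15,-0.27],[-0.32,0.52,0.69],-1],[[0,0,0],[0,0,0],-1],[[0,0,0],[0,0,0],-1],[[0,0,0],[0,0,0],-1]]'

```text
time_s: 23.6
ee_pos: [0.5389, -0.2792, 0.1937]
eef_rot: [2.977, -1.142, 0.744]
force: [0.3, 0.0, -0.3]
grip_width: 0.0198
grip_force: 40.0
```

```bash
cat > p4.py <<'E'
from kin import *
import sys
z=float(sys.argv[1]); n=int(sys.argv[2])
A=cur(); X=np.load('X2.npy'); B=A@X; print('foot est',(B@[-.064,0,0,1])[:3].round(4),'axis',B[:3,0].round(4),get_obs()['force'].round(1),get_obs()['grip_width'])
R=rot(30,90); up=T(np.r_[ST,z+.064],R)@np.linalg.inv(X); print(screw(A,up,n))
E
python3 p4.py .085 4
```

```text
foot est [ 0.4925 -0.3171  0.1174] axis [0.025  0.0989 0.9948] [ 0.3  0.  -0.3] 0.01975102624589804
(4, [-0.255, 0.059, -0.001], [-0.082, 0.153, 0.187])
```

>>> send_rows --motion '[[[-0.25,0.06,0],[-0.08,0.15,0.19],-1],[[-0.25,0.06,0],[-0.08,0.15,0.19],-1],[[-0.25,0.06,0],[-0.08,0.15,0.19],-1],[[-0.25,0.06,0],[-0.08,0.15,0.19],-1],[[0,0,0],[0,0,0],-1],[[0,0,0],[0,0,0],-1],[[0,0,0],[0,0,0],-1]]'

```text
time_s: 24.3
ee_pos: [0.5333, -0.2928, 0.1663]
eef_rot: [-3.133, -1.222, 0.515]
force: [1.0, -0.3, -0.2]
grip_width: 0.0199
grip_force: 40.0
```

```bash
python3 p4.py .075 3; python3 - <<'E'
from kin import *
B=cur()@np.load('X2.npy')
for n in('scene','top'):
    w=cam(n); v,u=np.mgrid[0:480,0:640]; d=w['depth']; P=np.stack([(u-w['cx'])/w['fx']*d,(v-w['cy'])/w['fy']*d,d],-1); P=(P-w['t'])@w['R']; px=w['pixels'].astype(int)
    m=(d>0)&(np.hypot(P[...,0]-.487,P[...,1]+.3197)<.04)&(P[...,2]>.06)&(px[...,0]>px[...,2]+25)&(px[...,0]>px[...,1]+10); q=P[m]; print(n,'tuft',len(q),q.mean(0).round(4),q[:,2].max())
    m=(d>0)&(np.hypot(P[...,0]-.487,P[...,1]+.3197)<.02)&(P[...,2]>.03)&(P[...,2]<.13)
    for a in np.arange(.03,.13,.02):
        k=m&(P[...,2]>a)&(P[...,2]<a+.02); print(a.round(2),k.sum(),P[k].mean(0).round(4) if k.any() else '')
    if n=='scene':
        U,V=map(int,proj(w,[.487,-.32,.09])); cv2.imwrite('pics/pre.png',cv2.resize(w['pixels'][V-75:V+75,U-100:U+100],(800,600),interpolation=cv2.INTER_CUBIC)[:,:,::-1])
E
```

```text
foot est [ 0.4868 -0.3197  0.0855] axis [ 0.0018 -0.0022  1.    ] [ 1.  -0.3 -0.2] 0.01985733104512932
(3, [-0.109, -0.002, 0.041], [0.001, 0.001, -0.008])
scene tuft 32 [ 0.4933 -0.3184  0.2284] 0.23829941451615136
0.03 33 [ 0.4903 -0.3172  0.0403]
0.05 23 [ 0.4907 -0.3169  0.0576]
0.07 27 [ 0.4932 -0.3161  0.0864]
0.09 88 [ 0.4942 -0.3165  0.1005]
0.11 85 [ 0.4938 -0.3167  0.1205]<stdin>:5: RuntimeWarning: Mean of empty slice.
  ret = um.true_divide(
Traceback (most recent call last):
ValueError: zero-size array to reduction operation maximum which has no identity
```

View pics/pre.png

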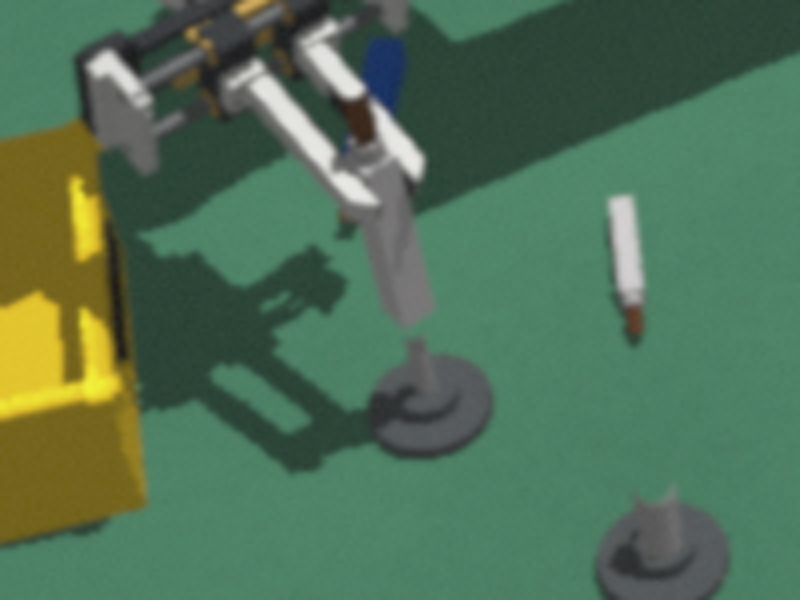

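The brush hangs upright just above the slim spigot (crop 415,325 over 417,340). The gripper is near the yellow box, so I'll check clearance for the descent.

```bash
python3 - <<'E'
from kin import *
A=cur(); D=A.copy(); D[2,3]-=.066
for n in('scene','top'):
    w=load(n) if n=='scene' else dict(np.load('top_last.npz')); v,u=np.mgrid[0:480,0:640]; d=w['depth']; P=np.stack([(u-w['cx'])/w['fx']*d,(v-w['cy'])/w['fy']*d,d],-1); P=(P-w['t'])@w['R']; px=w['pixels'].astype(int)
    m=(d>0)&(px[...,0]>130)&(px[...,2]<70)&(px[...,1]>90)&(P[...,1]<-.3); q=P[m]; print(n,len(q),q.min(0).round(3),q.max(0).round(3))
    Q=(q-D[:3,3])@D[:3,:3]
    dist=np.linalg.norm(np.c_[np.maximum(abs(Q[:,0])-.04,0),np.maximum(abs(Q[:,1])-.09,0),np.maximum(np.maximum(-.35-Q[:,2],Q[:,2]+.13),0)],axis=1); i=dist.argmin(); print(dist[i],q[i].round(3),Q[i].round(3))
for s in(-.089,.089):
  for z in(-.136,-.3): print((D@[-.037,s,z,1])[:3].round(3))
E
python3 p4.py .075 3
```

```text
scene 4611 [-0.675 -1.14  -0.753] [ 0.532 -0.329  0.242]
0.026262930221421822 [ 0.415 -0.473  0.101] [-0.065  0.098 -0.181]
top 840 [ 0.326 -0.64   0.001] [ 0.52  -0.329  0.296]
0.0 [ 0.422 -0.454  0.203] [ 0.036  0.084 -0.202]
[ 0.367 -0.286  0.112]
[ 0.234 -0.363  0.168]
[ 0.456 -0.44   0.112]
[ 0.323 -0.517  0.168]
foot est [ 0.4868 -0.3196  0.0856] axis [ 0.0017 -0.0021  1.    ] [-0.5  0.2 -0.9] 0.019875939073624883
(3, [-0.11, -0.001, 0.041], [0.001, 0.001, -0.008])
```

Clearance to the box rim is about 26 mm, which is fine. Lowering in steps.

>>> send_rows --motion '[[[-0.16,0,0.06],[0,0,-0.01],-1],[[-0.16,0,0.06],[0,0,-0.01],-1],[[-0.16,0,0.06],[0,0,0],-1],[[-0.1,0,0.037],[0,0,0],-1],[[-0.1,0,0.037],[0,0,0],-1],[[-0.1,0,0.037],[0,0,0],-1],[[-0.1,0,0.037],[0,0,0],-1],[[-0.1,0,0.037],[0,0,0],-1],[[0,0,0],[0,0,0],-1],[[0,0,0],[0,0,0],-1]]'

```text
time_s: 25.4
ee_pos: [0.5334, -0.2925, 0.1346]
eef_rot: [-3.138, -1.222, 0.519]
force: [0.5, 0.2, -1.2]
grip_width: 0.0198
grip_force: 40.0
```

```bash
python3 p4.py .0205 8
```

```text
foot est [ 0.4869 -0.3195  0.0538] axis [ 9.0e-04 -1.1e-03  1.0e+00] [ 0.5  0.2 -1.2] 0.019767779347159224
(8, [-0.131, 0.0, 0.047], [0.0, 0.0, -0.002])
```

No contact force with the foot about 11 mm below the spigot top, so it has entered cleanly. Continuing home.

>>> send_rows --motion '[[[-0.13,0,0.047],[0,0,0],-1],[[-0.13,0,0.047],[0,0,0],-1],[[-0.13,0,0.047],[0,0,0],-1],[[-0.13,0,0.047],[0,0,0],-1],[[-0.13,0,0.047],[0,0,0],-1],[[-0.13,0,0.047],[0,0,0],-1],[[-0.1,0,0.037],[0,0,0],-1],[[-0.06,0,0.022],[0,0,0],-1],[[0,0,0],[0,0,0],-1],[[0,0,0],[0,0,0],-1]]'

```text
time_s: 26.4
ee_pos: [0.5334, -0.2925, 0.1047]
eef_rot: [-3.138, -1.222, 0.52]
force: [0.1, 0.5, -1.1]
grip_width: 0.0198
grip_force: 40.0
```

```bash
python3 p4.py .020 1
```

```text
foot est [ 0.4869 -0.3196  0.0239] axis [ 9.e-04 -9.e-04  1.e+00] [ 0.1  0.5 -1.1] 0.019844411618167804
(1, [-0.122, 0.001, 0.043], [0.002, 0.002, -0.011])
```

>>> send_rows --motion '[[[-0.03,0,0.011],[0,0,0],-1],[[-0.03,0,0.011],[0,0,0],-1],[[-0.03,0,0.011],[0,0,0],-1],[[0,0,0],[0,0,0],-1]]'

```text
time_s: 26.8
ee_pos: [0.5333, -0.2925, 0.1016]
eef_rot: [-3.137, -1.222, 0.519]
force: [-0.0, -0.3, -0.0]
grip_width: 0.0196
grip_force: 40.0
```

>>> send_rows --motion '[[[-0.03,0,0.011],[0,0,0],-1],[[0,0,0],[0,0,0],-1]]'

```text
time_s: 27.0
ee_pos: [0.5335, -0.2926, 0.1015]
eef_rot: [-3.14, -1.224, 0.521]
force: [-1.7, -0.2, 5.0]
grip_width: 0.0197
grip_force: 40.0
```

```bash
python3 p4.py .020 1
```

```text
foot est [ 0.4872 -0.3196  0.0206] axis [-4.e-04 -1.e-03  1.e+00] [-1.7 -0.2  5. ] 0.019677002529128882
(1, [-0.023, -0.003, 0.003], [0.002, -0.007, -0.006])
```

Home, with the shoulder giving a 5 N reaction. Release and retreat.

>>> send_rows --motion '[[[0.02,0,0],[0,0,0],-1],[[0,0,0],[0,0,0],0.2],[[0,0,0],[0,0,0],0.2],[[0,0,0],[0,0,0],0.2],[[0,0,0],[0,0,0],0.2],[[0,0,0],[0,0,0],0.2],[[0,0,0],[0,0,0],0.2],[[0,0,0],[0,0,0],0.2]]'

```text
time_s: 27.8
ee_pos: [0.5335, -0.2924, 0.1013]
eef_rot: [-3.138, -1.222, 0.519]
force: [0.2, -0.4, 0.3]
grip_width: 0.0565
grip_force: 0.0
```

>>> send_rows --motion '[[[0,0,-0.4],[0,0,0],0.2],[[0,0,-0.8],[0,0,0],0.2],[[0,0,-0.8],[0,0,0],0.2],[[0,0,-0.8],[0,0,0],0.2],[[0,0,-0.8],[0,0,0],0.2],[[0,0,0],[0,0,0],0.2],[[0,0,0],[0,0,0],0.2]]'

```text
time_s: 28.5
ee_pos: [0.4453, -0.3435, 0.1383]
eef_rot: [-3.138, -1.222, 0.519]
force: [0.7, 1.0, -0.6]
grip_width: 0.0564
grip_force: 0.0
```

```bash
python3 - <<'E'
from kin import *
w=cam('scene'); t=cam('top')
v,u=np.mgrid[0:480,0:640]; d=w['depth']; P=np.stack([(u-w['cx'])/w['fx']*d,(v-w['cy'])/w['fy']*d,d],-1); P=(P-w['t'])@w['R']
m=(d>0)&(np.hypot(P[...,0]-.487,P[...,1]+.3197)<.025)
for a in(.03,.05,.08,.11,.15,.165):
    k=m&(P[...,2]>a)&(P[...,2]<a+.02); print(a,k.sum(),P[k].mean(0).round(4) if k.any() else '')
print('top z',P[...,2][m].max())
m=(np.hypot(P[...,0]-.459,P[...,1]-.274)<.022)&(P[...,2]<.055); print('dish',np.median(P[...,2][m]))
U,V=map(int,proj(w,[.487,-.32,.09])); a=cv2.resize(w['pixels'][V-75:V+75,U-75:U+75],(400,400),interpolation=cv2.INTER_CUBIC)
b=cv2.resize(t['pixels'][20:340,110:430],(400,400)); cv2.imwrite('pics/end.png',np.hstack([a,b])[:,:,::-1])
E
```

```text
0.03 76 [ 0.4945 -0.3157  0.0394]
0.05 83 [ 0.494  -0.3157  0.0594]
0.08 82 [ 0.4945 -0.3155  0.0904]
0.11 91 [ 0.4942 -0.3157  0.12  ]
0.15 48 [ 0.4914 -0.3163  0.16  ]
0.165 34 [ 0.4915 -0.3161  0.1715]
top z 0.17924310327941428
dish 0.03901164973659538
```

View pics/end.png

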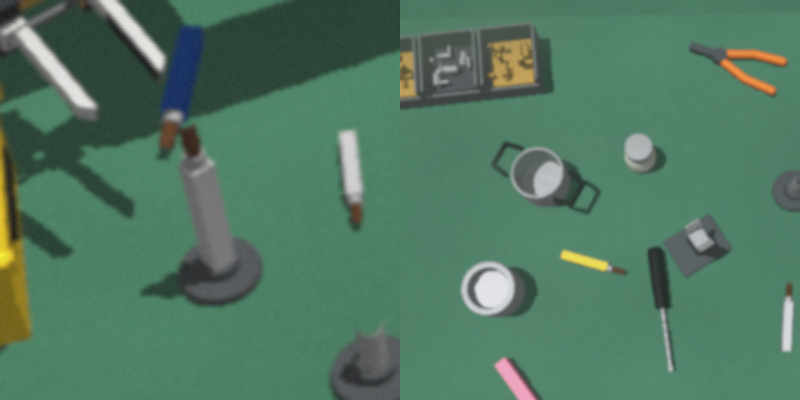

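The brush stands upright and fully home: its top is at 0.179 m (expected 0.180), the dish is up at 0.039 m, the bystanders haven't moved and the gripper is clear. Handing in.

```bash
python3 -c "
from station import *
print(hand_in())"
```

```text
the job is handed in; nothing more can be done
None
```

The brush was rinsed, laid back on its rest, regripped and left standing fully home on the slim spigot, and the job is handed in at about 28.5 s of the 72 s allowed; the hand-in call returned no verdict.

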